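# Squareness check of a ground bearing block

### The job

Check the notched steel block on the squareness comparator: slide it over the granite to the stop bar, bring its long full face (the long side without the notch) gently up flush against the bar so that the indicator reads, and hold it there for half a second; then draw it back, turn it a quarter turn and bring its short full face flush against the bar in the same way, and leave it resting there, with the indicator reading. The ground faces and the indicator are delicate: keep the block flat on the plate, never clamp or knock it (20 N from the fingers is already too much), never press it against the bar with more than about 15 N, do not touch the comparator with the robot, and leave everything else on the plate where it stands.

Things in the scene. Friction and masses are not known exactly. Their poses are not given: they have to be found in the camera images.
- block: ground steel bearing block lying flat, outline 80 mm (its x) by 62 mm (its y), 34 high, 0.66 to 0.9 kg, z up, origin under the centre of that outline; centre of mass at (-2, +2) mm. A round bore goes right through it. The corner at -x, -y is notched out over the full height, 20 mm along x by 14 along y. It slides on the granite with friction of about 0.2 to 0.3
- long_face (a point): centre of the block's long full face (block frame 0, 31, 17 mm; the face is 80 mm wide and looks to +y); axes as the block's. The flat across from it, at y = -31 mm, runs from x = -20 to +40 mm
- short_face (a point): centre of the block's short full face (block frame 40, 0, 17 mm; the face is 62 mm wide and looks to +x); axes as the block's. The flat across from it, at x = -40 mm, runs from y = -17 to +31 mm
- bore (a point): centre of the bore's mouth on the block's top (block frame 9, 0, 34 mm); the bore is 46 mm across and open right down to the plate, so closed fingertips fit in it and can drag the block
- comparator: fixed squareness comparator on the plate. Origin: middle of the front face of its stop bar, at plate level; x into the comparator, y along the bar, z up; the work comes from -x. Bar 110 mm long (y -55 to +55), 16 high; behind it the base, 100 wide, to x = 137; a dial 57 mm across lies face up at x = 60 (top 38 high); column 24 mm across at x = 115, 167 high
- indicator (a joint): travel (m) of the dial indicator's plunger along the comparator's x: 0 when free, its 6 mm ball tip standing 4 mm out in front of the bar at y = 0, 24 mm above the plate; 0.004 when a face is flush with the bar. Light spring, 0.3 N free, 0.7 N at flush: it does not shove a released block back
- plate: fixed dark granite surface plate, 400 mm (x) by 630 mm (y), its top 80 mm above the bench; origin under its centre at bench level
- stack0: loose turned steel disc, 50 mm across, 12 mm thick, origin at the centre of its underside; the lowest of a stack of three standing on the plate between the block and the comparator
- stack1: loose turned steel disc, 50 mm across, 12 mm thick, origin at the centre of its underside; the middle one of the stack of three
- stack2: loose turned steel disc, 50 mm across, 12 mm thick, origin at the centre of its underside; the top one of the stack of three (top of the stack 36 mm above the plate)
- pair0: loose turned steel disc, 50 mm across, 12 mm thick, origin at the centre of its underside; the lower one of a stack of two near the plate's front right corner
- pair1: loose turned steel disc, 50 mm across, 12 mm thick, origin at the centre of its underside; the upper one of that stack of two
- veeblock: loose steel vee block, 50 x 50 mm, 42 mm high, origin at the centre of its underside, on the rear left part of the plate
- square: loose engineer's square lying flat near the plate's rear left corner: stock 80 mm along its x, 16 wide and 18 high, origin under the stock's centre; thin blade to 92 mm along its +y, at x = 33 mm
- ring_gauge: loose steel setting ring, 48 mm across with a 22 mm hole, 18 mm high, origin at the centre of its underside, near the middle of the plate's front edge
- deburrer: loose hand deburring tool with a black handle, 18 mm thick, lying on the plate's front right edge along its own x from -60 to +72 mm, origin under it
Things that resemble listed ones, but are neither listed nor needed, are in the scene too. What is shaped like the block but blue is not meant.

How it is judged:
By the outcome, as a careful person would: the job done as asked, in the order asked, and still so for the second after the job is handed in, with the robot touching nothing.
It also fails if it takes over 72 s, if anything falls off the work surface, if the arm or the gripper's body presses on something with over 40 N, if the wrist force passes 120 N, or if a joint passes its speed limit or range.

### The arm

A 7-joint arm with a two-finger parallel gripper is mounted at the origin on the work surface. World frame = base frame: x ahead of the robot, y to its left, z up, the work surface at z = 0. Lengths are in m, angles in rad, forces in N, time in s.
With the tool pointing down it reaches from about 0.425 to 0.875 m from the base axis. Payload 4.7 kg.
Tool frame: the origin (TCP) lies between the finger pads; the fingertips stand 14 mm ahead of it and the grasp point (between the pads) lies 5 mm behind it; z points along the fingers, y is the line along which they close (so a half turn about z gives the same grasp; the last joint's range is limited). The gripper opens to 87 mm and grips with 3 to 60 N. Pads are 19 mm wide; open, the fingers measure 117 mm over their backs; the gripper's body (75 mm by 190 mm) begins 51 mm behind the grasp point.
Start: joints at [-1.29, 0.321, -0.07, 1.45, 0.023, 1.371, -0.057], TCP at [0.171, 0.627, 0.237] pointing down, gripper open.
Joint ranges: [-2.86, 2.86], [-0.3, 2.09], [-1.38, 1.24], [0.06, 2.45], [-1.56, 4.7], [0.09, 2.05], [-2.69, 2.69]. Speed limits (rad/s): [2.57, 2.57, 3.14, 3.14, 3.14, 3.14, 3.14].

### API

Orientations are given as a rotation vector (axis times angle).
In Python, from bench import ctrl gives the robot as it stands.
- The arm moves only by the tool step_arm, never from a script. Its argument "commands" is a list of rows, each an object with "travel": the shift along the tool's x, y, z in m, a list of three; "turn": the turn, a rotation vector about the tool's x, y, z in degrees, a list of three. A call has 1 to 5 rows; each row is the pose to reach, as a shift and turn from the pose commanded when the call began, along the tool's axes at that moment; what a row does not reach only later rows make up. A row lasts 1/10 s, in which the tool goes at most 50 mm and 8.59 degrees, less where a joint would pass 70% of its speed; a pose out of reach is approached as far as the arm can. A call with a gripper value outside its range is refused whole. "gripper" is the opening, from 0 (shut) to 1 (fully open), set as the call begins (left out, the last holds). The fingers move at their own pace and stop on an object; "force" is the grip in N (left out, the last holds). Time passes only in rows, so rows that repeat a pose let the fingers close. It gives the time, the measured TCP pose, the force, the opening and the grip force at its end, in the units of the state.
- ctrl.get_state(): the state, without advancing time (a new reading comes with each control period).
- ctrl.get_image(name): name is "scene" or "top"; returns the picture (480x640x3 uint8, red, green, blue); there is no depth.
- ctrl.camera_model(name): a dict with "fx", "fy", "cx", "cy" (pixels), "k1" (the pictures are not rectified: a ray, as slopes to the right and down, at radius r is drawn at 1 + k1 r^2 times it, then the intrinsics apply), "R" (3x3) and "t" (3): a world point X has camera coordinates R X + t. Camera axes: x right, y down, z forward; pixel columns grow to the right and rows downward; lengths in m; the calibration is good to about 2 mm. A picture is of the moment at which its call begins. camera_model takes no time and is no camera call.
- ctrl.close_job(): hands the job in; it is judged then, once.
The state is a dict: "time": time; "joint_positions": joint angles; "qd": joint speeds; "joint_torque": joint torques, N m; "position": TCP position; "tool_rot": TCP orientation; "ft_force": force on the tool from outside, world axes, zero at the start; "torque": the same for the moment, N m; "grip_width": opening from 0.0 (shut) to 1.0 (fully open); "grip_force": force on a finger pad.
Only numpy, scipy, OpenCV 4.12 (cv2) and the standard library are available. Lean on these libraries where they do the work, as an engineer would, in place of code of your own. Each camera call takes 0.05 s, during which the arm holds its last target. There are 200 camera calls.

## Working session

There is one attempt and no reset: what is moved stays moved. The work goes in short steps, Python scripts to look and compute and a tool call to move; the robot and the scene stay as the last step left them, time stands still between calls to the robot, and variables do not carry over. Pictures are saved under pics/ and viewed, at most 10 in all, crops included, and the job is handed in when it is done.

Besides the shell and the picture viewer there is one more tool, called after "Emit:" as name(argument=value, ...), one argument or row to a line, values as JSON. step_arm: Moves the arm, as the interface text tells. Its arguments: {"type":"object","properties":{"commands":{"type":"array"},"gripper":{"type":"number"},"force":{"type":"number"}},"required":["commands"]}

```bash
mkdir -p pics; ls
python3 - <<'E'
from bench import ctrl
import cv2
for n in("scene","top"):
    cv2.imwrite(f"pics/{n}0.png",ctrl.get_image(n)[:,:,::-1])
    print(n,ctrl.camera_model(n))
print(ctrl.get_state())
E
```

```text
pics
scene {'fx': 575.7401911031685, 'fy': 575.7401911031685, 'cx': 322.17226725188306, 'cy': 248.85206337962134, 'k1': 0.041723619406436235, 'R': array([[-0.34958366,  0.93676495,  0.01620771],
       [ 0.75823709,  0.2930371 , -0.58241375],
       [-0.55033425, -0.19131305, -0.81273091]]), 't': array([ 0.15685322, -0.32103043,  1.34844868])}
top {'fx': 479.61551274588294, 'fy': 479.61551274588294, 'cx': 320.26119835018886, 'cy': 240.30837746041715, 'k1': -0.10866776214890495, 'R': array([[ 0.00307484, -0.99952938,  0.03052157],
       [-0.99778461, -0.00509497, -0.06633178],
       [ 0.06645607, -0.03024999, -0.9973307 ]]), 't': array([-0.01660705,  0.48977229,  0.88631378])}
{'time': 0.1, 'joint_positions': array([-1.2899055 ,  0.32175434, -0.0700886 ,  1.45152751,  0.02260309,
        1.37078741, -0.05691894]), 'qd': array([-4.41854125e-05, -1.07356645e-03,  1.24250102e-04, -4.75089485e-03,
       -8.49535914e-04, -9.24489643e-04,  9.35757607e-05]), 'joint_torque': array([-2.61263622e-04, -4.92573845e+01, -4.05941913e-01, -3.13400388e+01,
       -6.42351480e-02,  3.95556504e-02,  1.05423298e-04]), 'position': array([0.17128763, 0.62655217, 0.23558013]), 'tool_rot': array([-4.17794882e-01, -3.11355335e+00,  2.64592981e-03]), 'ft_force': array([-0.68583482, -0.0628012 , -0.55335236]), 'torque': array([-0.0136081 ,  0.00924858,  0.05009148]), 'grip_force': 0.0, 'grip_width': 1.0002532424194606}
```

View pics/top0.png

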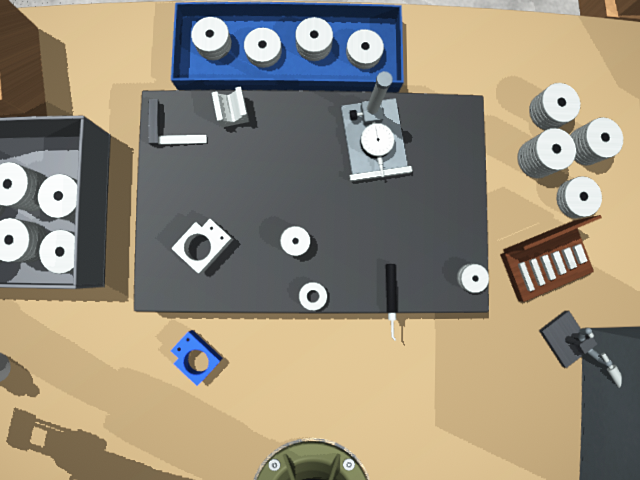

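View pics/scene0.png

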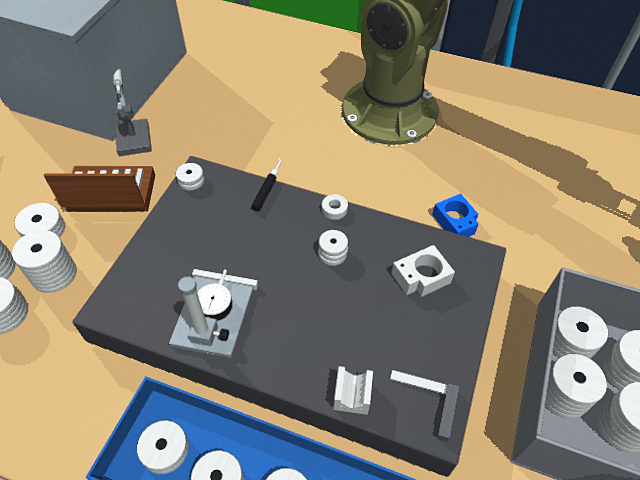

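The top view shows the block at about (203,246) with its bore at (198,247). The stack is at (295,241), the comparator bar runs (350,178)–(411,170), and the blue decoy is at (197,358). I'll zoom in for corner pixels.

Run:
```python
import cv2,numpy as np
t=cv2.imread("pics/top0.png");s=cv2.imread("pics/scene0.png")
def crop(im,x,y,w,h,k):
    c=cv2.resize(im[y:y+h,x:x+w],None,fx=k,fy=k,interpolation=cv2.INTER_CUBIC)
    for i in range(0,w,10):
        cv2.putText(c,str(x+i),(i*k,8),0,.3,(0,255,255),1); cv2.line(c,(i*k,0),(i*k,h*k),(0,120,120),1) 
    for i in range(0,h,10):
        cv2.putText(c,str(y+i),(0,i*k+4),0,.3,(0,255,255),1); cv2.line(c,(0,i*k),(w*k,i*k),(0,120,120),1)
    return c
a=crop(t,165,210,80,70,5);b=crop(t,335,130,80,60,5)
c=crop(s,385,240,80,60,5);d=crop(s,185,260,80,60,5)
a=a[:300]
o=np.vstack([np.hstack([crop(t,165,215,80,60,5),b]),np.hstack([c,d])]);cv2.imwrite("pics/crop.png",o)
```

```text
(no output)
```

View pics/crop.png

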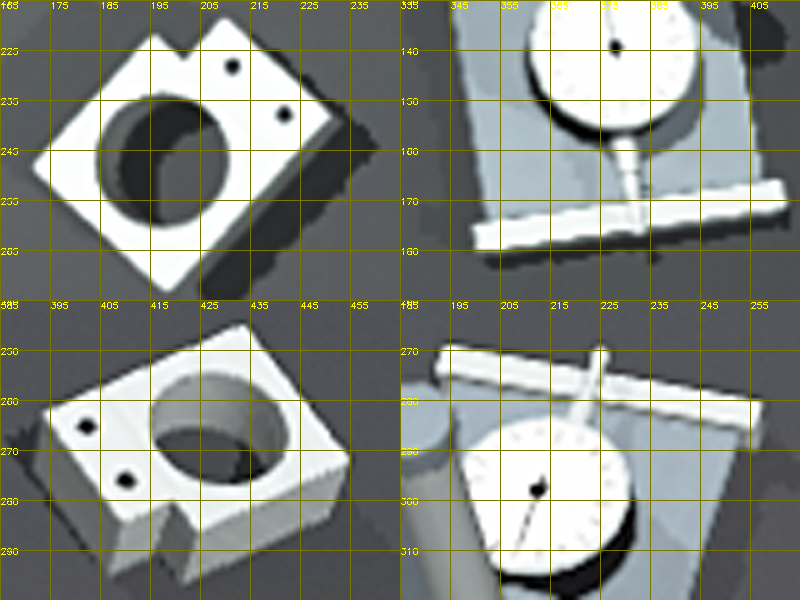

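Crops: block top corners in the top view are right (231.6,238.6), bottom (198.4,273.2), left (171.4,248.2), and the notch at about (202,227). The long full face is the lower-right side. The bar's front top edge in the scene view runs (193.2,269)–(257.2,280.4).

```bash
cat > h.py <<'E'
import numpy as np,cv2
from scipy.optimize import least_squares
from bench import ctrl
M={n:ctrl.camera_model(n) for n in("scene","top")}
def K(m): return np.array([[m["fx"],0,m["cx"]],[0,m["fy"],m["cy"]],[0,0,1.]])
def D(m): return np.array([m["k1"],0,0,0,0])
def proj(n,X):
    m=M[n];return cv2.projectPoints(np.atleast_2d(np.float64(X)),cv2.Rodrigues(m["R"])[0],m["t"],K(m),D(m))[0][:,0]
def back(n,uv,z):
    m=M[n];p=cv2.undistortPoints(np.float64([[uv]]),K(m),D(m))[0,0]
    d=m["R"].T@np.r_[p,1];c=-m["R"].T@m["t"];return c+d*(z-c[2])/d[2]
def place(p,L):  # pose (x,y,yaw) of local pts (m)
    c,s=np.cos(p[2]),np.sin(p[2]);L=np.atleast_2d(L)
    return np.c_[p[0]+c*L[:,0]-s*L[:,1],p[1]+s*L[:,0]+c*L[:,1],.08+L[:,2]]
def fit(obs,p0): # obs: (cam,local mm,uv)
    f=lambda p:np.concatenate([proj(n,place(p,np.array(l)/1e3))[0]-u for n,l,u in obs])
    r=least_squares(f,p0);return r.x,f(r.x).reshape(-1,2)
E
python3 - <<'E'
from h import *
np.set_printoptions(precision=4,suppress=True)
T=[((-40,31),(231.6,238.6)),((40,31),(198.4,273.2)),((40,-31),(171.4,248.2)),((-20,-31),(195.8,221.8)),((-40,-17),(209.4,218.4)),((-20,-17),(201.6,227))]
# scene: crop origin (385,240)
S=[((40,31),(385+243/5,240+24/5)),((40,-31),(385+349/5,240+158/5)),((-40,31),(385+43/5,240+112/5)),((-40,-17),(385+122/5,240+222/5)),((-20,-31),(385+200/5,240+230/5))]
mk=lambda n,A:[(n,(*l,34),u) for l,u in A]
for o in (mk("top",T),mk("scene",S),mk("top",T)+mk("scene",S)):
    p,r=fit(o,[.45,.2,2.3]);print("block",p,np.degrees(p[2]),abs(r).max())
B=[("scene",(0,55,16),(193.2,269)),("scene",(0,-55,16),(257.2,280.4))]
for L in(("scene",(193.2,269),(257.2,280.4)),("top",(350.6,180),(412.4,171.4)),("top",(350,178),(412,169.5))):
    a,b=back(L[0],L[1],.096),back(L[0],L[2],.096);print(L[0],a,b,(a+b)/2,np.linalg.norm(a-b))
print("dial",back("top",(378,139.5),.118),back("scene",(185+139/5,260+190/5),.118))
for nm,uv,z in(("stack",(295,240.5),.116),("ring",(313,296),.098),("pair",(473.5,278),.104),("vee",(230,104),.12),("deb",(391.5,264),.09)):print(nm,back("top",uv,z))
print("corners",[back("top",u,.08) for u in((143,91),(483,97),(135,311),(488,314))])
E
```

```text
block [0.4777 0.1883 2.4067] 137.89360081618062 0.8527667616668566
block [0.4777 0.1895 2.4186] 138.57515123454888 0.34176357200090024
block [0.4777 0.1889 2.4116] 138.1740623548106 1.227977182622027
scene [ 0.6086 -0.1731  0.096 ] [ 0.5909 -0.0638  0.096 ] [ 0.5998 -0.1185  0.096 ] 0.11068611946576022
top [ 0.5899 -0.0646  0.096 ] [ 0.6065 -0.1735  0.096 ] [ 0.5982 -0.1191  0.096 ] 0.11019534541216214
top [ 0.5934 -0.0636  0.096 ] [ 0.6099 -0.1729  0.096 ] [ 0.6016 -0.1182  0.096 ] 0.1105488943918435
dial [ 0.6565 -0.1099  0.118 ] [ 0.6582 -0.1082  0.118 ]
stack [0.4827 0.0307 0.116 ]
ring [ 0.3894 -0.0001  0.098 ]
pair [ 0.4201 -0.2771  0.104 ]
vee [0.7159 0.1437 0.12  ]
deb [ 0.4444 -0.1362  0.09  ]
corners [array([0.7556, 0.3101, 0.08  ]), array([ 0.7527, -0.3129,  0.08  ]), array([0.3603, 0.3105, 0.08  ]), array([ 0.3557, -0.3117,  0.08  ])]
```

```bash
cat > plan.py <<'E'
import numpy as np,sys,json
# start and waypoints: x,y,z (mm), theta (deg, world angle of tool y); v mm/row
def plan(start,wps,v=45,w=8.4,n=5):
    P=[np.float64(start)]
    for q in wps:
        q=np.float64(q[:4]);d=q-P[-1];k=int(np.ceil(max(np.linalg.norm(d[:3])/v,abs(d[3])/w,1)-1e-9))
        P+=[P[-1]+d*i/k for i in range(1,k+1)]
    for i in range(0,len(P)-1,n):
        s=P[i];t=np.radians(s[3]);R=np.array([[-np.sin(t),np.cos(t),0],[np.cos(t),np.sin(t),0],[0,0,-1]])
        r=[{"travel":[round(float(a)/1e3,4) for a in R@(p-s)[:3]],"turn":[0,0,round(s[3]-p[3],1)]} for p in P[i+1:i+1+n]]
        print(json.dumps(r)); print("   end",P[min(i+n,len(P)-1)].round(1))
def th(rv):
    import cv2;R=cv2.Rodrigues(np.float64(rv))[0];return np.degrees(np.arctan2(R[1,1],R[0,1]))
E
python3 -c "
from plan import *
plan((171.3,626.6,235.6,74.7),[(497,171.5,160,-42)])"
```

```text
[{"travel": [-0.031, -0.0252, 0.0054], "turn": [0, 0, 8.3]}, {"travel": [-0.062, -0.0504, 0.0108], "turn": [0, 0, 16.7]}, {"travel": [-0.0931, -0.0756, 0.0162], "turn": [0, 0, 25.0]}, {"travel": [-0.1241, -0.1009, 0.0216], "turn": [0, 0, 33.3]}, {"travel": [-0.1551, -0.1261, 0.027], "turn": [0, 0, 41.7]}]
   end [287.6 464.1 208.6  33. ]
[{"travel": [-0.0399, 0.0018, 0.0054], "turn": [0, 0, 8.3]}, {"travel": [-0.0799, 0.0036, 0.0108], "turn": [0, 0, 16.7]}, {"travel": [-0.1198, 0.0054, 0.0162], "turn": [0, 0, 25.0]}, {"travel": [-0.1597, 0.0072, 0.0216], "turn": [0, 0, 33.3]}, {"travel": [-0.1997, 0.009, 0.027], "turn": [0, 0, 41.7]}]
   end [403.9 301.5 181.6  -8.7]
[{"travel": [-0.0286, 0.0279, 0.0054], "turn": [0, 0, 8.3]}, {"travel": [-0.0573, 0.0558, 0.0108], "turn": [0, 0, 16.7]}, {"travel": [-0.0859, 0.0837, 0.0162], "turn": [0, 0, 25.0]}, {"travel": [-0.1145, 0.1116, 0.0216], "turn": [0, 0, 33.3]}]
   end [497.  171.5 160.  -42. ]
```

Emit:
step_arm(
  commands=[
    {"travel": [-0.031,-0.025,0.005],"turn": [0,0,8.3]},
    {"travel": [-0.062,-0.05,0.011],"turn": [0,0,16.7]},
    {"travel": [-0.093,-0.076,0.016],"turn": [0,0,25.0]},
    {"travel": [-0.124,-0.101,0.022],"turn": [0,0,33.3]},
    {"travel": [-0.155,-0.126,0.027],"turn": [0,0,41.7]},
  ],
  gripper=0.53,
  force=3,
)

```text
time: 0.6
position: [0.2883, 0.4628, 0.2088]
tool_rot: [-1.507, -2.757, 0.001]
ft_force: [0.4, -0.2, 0.1]
grip_width: 0.632
grip_force: 0.0
```

Emit:
step_arm(
  commands=[
    {"travel": [-0.04,0.002,0.005],"turn": [0,0,8.3]},
    {"travel": [-0.08,0.0035,0.011],"turn": [0,0,16.7]},
    {"travel": [-0.12,0.0055,0.016],"turn": [0,0,25.0]},
    {"travel": [-0.16,0.007,0.022],"turn": [0,0,33.3]},
    {"travel": [-0.2,0.009,0.027],"turn": [0,0,41.7]},
  ],
)

```text
time: 1.1
position: [0.4046, 0.3001, 0.182]
tool_rot: [-2.389, -2.04, 0.001]
ft_force: [0.3, 0.6, -0.4]
grip_width: 0.53
grip_force: 0.0
```

Emit:
step_arm(
  commands=[
    {"travel": [-0.0285,0.028,0.005],"turn": [0,0,8.3]},
    {"travel": [-0.057,0.056,0.011],"turn": [0,0,16.7]},
    {"travel": [-0.086,0.0835,0.016],"turn": [0,0,25.0]},
    {"travel": [-0.1145,0.1115,0.0215],"turn": [0,0,33.3]},
    {"travel": [-0.1145,0.1115,0.0215],"turn": [0,0,33.3]},
  ],
)

```text
time: 1.6
position: [0.4996, 0.1651, 0.1604]
tool_rot: [2.874, 1.259, -0.001]
ft_force: [-0.5, 0.2, -1.0]
grip_width: 0.528
grip_force: 0.0
```

Run:
```python
from h import *;from plan import th
s=ctrl.get_state();print(s["time"],s["position"],th(s["tool_rot"]),s["grip_width"],s["ft_force"],s["joint_positions"].round(2))
a=ctrl.get_image("top")[:,:,::-1];b=ctrl.get_image("scene")[:,:,::-1]
c=cv2.resize(a[150:300,130:330],None,fx=2,fy=2);d=cv2.resize(b[200:350,330:530],None,fx=2,fy=2)
cv2.imwrite("pics/p1.png",np.hstack([c,d]))
```

```text
1.6 [0.49958249 0.1651036  0.16036378] -42.67894496156564 0.5276348508954428 [-0.52636298  0.24063378 -0.99687691] [-0.8   0.11  0.46  1.87 -0.05  1.17 -1.07]
```

View pics/p1.png

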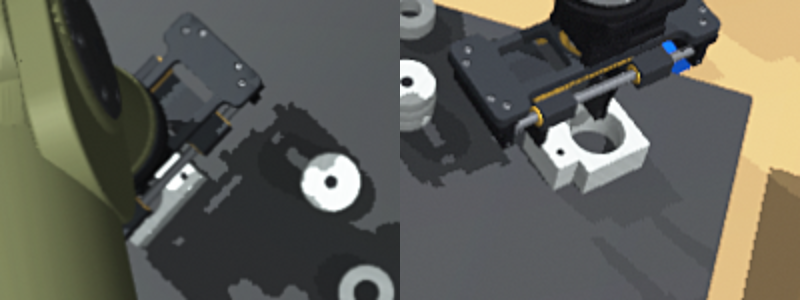

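The scene view shows the gripper straddling the −x wall, one finger over the bore and one outside. Next I check how the arm has settled.

Run:
```python
from h import *;from plan import *
s=ctrl.get_state();p=s["position"]*1e3;t=th(s["tool_rot"]);print(s["time"],p,t,abs(s["qd"]).max())
plan((*p,t),[(497,171.5,160,-42),(497,171.5,101,-42)],20)
```

```text
1.7 [497.07333079 170.84319267 160.57862322] -42.079563038793275 0.04274803103831797
[{"travel": [0.0004, -0.0005, 0.0006], "turn": [0, 0, -0.1]}, {"travel": [0.0004, -0.0005, 0.0202], "turn": [0, 0, -0.1]}, {"travel": [0.0004, -0.0005, 0.0399], "turn": [0, 0, -0.1]}, {"travel": [0.0004, -0.0005, 0.0596], "turn": [0, 0, -0.1]}]
   end [497.  171.5 101.  -42. ]
```

Emit:
step_arm(
  commands=[
    {"travel": [0,0,0.02],"turn": [0,0,0]},
    {"travel": [0,0,0.04],"turn": [0,0,0]},
    {"travel": [0,0,0.052],"turn": [0,0,0]},
    {"travel": [0,0,0.059],"turn": [0,0,0]},
    {"travel": [0,0,0.059],"turn": [0,0,0]},
  ],
)

```text
time: 2.2
position: [0.4963, 0.1723, 0.1013]
tool_rot: [-2.869, -1.28, 0.003]
ft_force: [0.1, 0.3, 0.1]
grip_width: 0.529
grip_force: 0.0
```

Emit:
step_arm(
  commands=[
    {"travel": [0,0,0],"turn": [0,0,0]},
    {"travel": [0,0,0],"turn": [0,0,0]},
    {"travel": [0,0,0],"turn": [0,0,0]},
  ],
  gripper=0.35,
)

```text
time: 2.5
position: [0.4977, 0.172, 0.1029]
tool_rot: [-2.87, -1.278, -0.002]
ft_force: [0.5, -1.1, 0.0]
grip_width: 0.38
grip_force: 0.0
```

```bash
cat >> plan.py <<'E'
def tool(wps,l):  # block poses (x,y mm, yaw deg) -> tool poses; l: tool point in block frame, dth: theta-yaw
    return [(x+np.cos(np.radians(a))*l[0]-np.sin(np.radians(a))*l[1],y+np.sin(np.radians(a))*l[0]+np.cos(np.radians(a))*l[1],l[2],a+l[3]) for x,y,a in wps]
E
python3 - <<'E'
from plan import *
W=tool([(477.7,188.9,138),(540,150,160),(565,110,180),(567,30,180),(560,0,180),(540,-30,180),(515,-60,215),(513,-92,245),(520,-131,279)],(-26,0,101,-180))
for w in W:print(np.round(w))
plan(W[0],W[1:],20,6)
E
```

```text
[497. 172. 101. -42.]
[564. 141. 101. -20.]
[591. 110. 101.   0.]
[593.  30. 101.   0.]
[586.  -0. 101.   0.]
[566. -30. 101.   0.]
[536. -45. 101.  35.]
[524. -68. 101.  65.]
[ 516. -105.  101.   99.]
[{"travel": [0.0056, 0.0176, 0.0], "turn": [0, 0, -5.5]}, {"travel": [0.0113, 0.0352, 0.0], "turn": [0, 0, -11.0]}, {"travel": [0.0169, 0.0528, 0.0], "turn": [0, 0, -16.5]}, {"travel": [0.0225, 0.0704, 0.0], "turn": [0, 0, -22.0]}, {"travel": [0.0212, 0.0806, 0.0], "turn": [0, 0, -27.0]}]
   end [571.1 133.3 101.  -15. ]
[{"travel": [-0.0058, 0.0084, 0.0], "turn": [0, 0, -5.0]}, {"travel": [-0.0116, 0.0169, 0.0], "turn": [0, 0, -10.0]}, {"travel": [-0.0174, 0.0253, 0.0], "turn": [0, 0, -15.0]}, {"travel": [-0.0327, 0.0298, 0.0], "turn": [0, 0, -15.0]}, {"travel": [-0.0481, 0.0343, 0.0], "turn": [0, 0, -15.0]}]
   end [591.8  78.  101.    0. ]
[{"travel": [-0.016, 0.0004, 0.0], "turn": [0, 0, 0.0]}, {"travel": [-0.032, 0.0008, 0.0], "turn": [0, 0, 0.0]}, {"travel": [-0.048, 0.0012, 0.0], "turn": [0, 0, 0.0]}, {"travel": [-0.063, -0.0023, 0.0], "turn": [0, 0, 0.0]}, {"travel": [-0.078, -
[... 626 characters left out ...]
travel": [-0.0102, -0.0239, 0.0], "turn": [0, 0, -29.5]}]
   end [531.4 -54.4 101.   47. ]
[{"travel": [-0.0014, -0.0051, 0.0], "turn": [0, 0, -6.0]}, {"travel": [-0.0028, -0.0102, 0.0], "turn": [0, 0, -12.0]}, {"travel": [-0.0042, -0.0153, 0.0], "turn": [0, 0, -18.0]}, {"travel": [-0.0074, -0.0207, 0.0], "turn": [0, 0, -23.7]}, {"travel": [-0.0106, -0.0261, 0.0], "turn": [0, 0, -29.3]}]
   end [521.3 -80.7 101.   76.3]
[{"travel": [-0.0001, -0.0063, 0.0], "turn": [0, 0, -5.7]}, {"travel": [-0.0003, -0.0126, 0.0], "turn": [0, 0, -11.3]}, {"travel": [-0.0004, -0.0189, 0.0], "turn": [0, 0, -17.0]}, {"travel": [-0.0006, -0.0252, 0.0], "turn": [0, 0, -22.7]}]
   end [ 515.9 -105.3  101.    99. ]
```

Emit:
step_arm(
  commands=[
    {"travel": [0.0005,0.0015,0.001],"turn": [0,0,-0.5]},
    {"travel": [0.001,0.003,0.001],"turn": [0,0,-1]},
    {"travel": [0.0025,0.008,0.001],"turn": [0,0,-2.5]},
    {"travel": [0.0055,0.017,0.001],"turn": [0,0,-5.5]},
    {"travel": [0.0085,0.0265,0.001],"turn": [0,0,-8.3]},
  ],
)

```text
time: 3.0
position: [0.5221, 0.1609, 0.1009]
tool_rot: [-2.766, -1.486, 0.002]
ft_force: [-2.2, 0.7, 0.2]
grip_width: 0.351
grip_force: 0.8
```

Run:
```python
from h import *;from plan import *
s=ctrl.get_state();print(s["position"]*1e3,th(s["tool_rot"]),s["ft_force"],s["grip_width"])
W=tool([(540,150,160),(565,110,180),(567,30,180),(560,0,180),(540,-30,180),(515,-60,215),(513,-92,245),(520,-131,279)],(-26,0,101,-180))
t=np.radians(-42);x=497+26.5*np.cos(t)-8.5*np.sin(t);y=171.5+26.5*np.sin(t)+8.5*np.cos(t)
print(x,y)
plan((x,y,101,-33.7),W,12,4.5)
```

```text
[522.0542687  160.93215124 100.91244234] -33.496732776463816 [-2.24229413  0.67160824  0.1888139 ] 0.35131339309747905
522.3809480292012 160.0847699480481
[{"travel": [0.0019, 0.0114, 0.0], "turn": [0, 0, -3.4]}, {"travel": [0.0038, 0.0228, 0.0], "turn": [0, 0, -6.9]}, {"travel": [0.0057, 0.0341, 0.0], "turn": [0, 0, -10.3]}, {"travel": [0.0075, 0.0455, 0.0], "turn": [0, 0, -13.7]}, {"travel": [0.0053, 0.0534, 0.0], "turn": [0, 0, -17.7]}]
   end [569.7 134.9 101.  -16. ]
[{"travel": [-0.0045, 0.0068, 0.0], "turn": [0, 0, -4.0]}, {"travel": [-0.009, 0.0136, 0.0], "turn": [0, 0, -8.0]}, {"travel": [-0.0135, 0.0205, 0.0], "turn": [0, 0, -12.0]}, {"travel": [-0.0181, 0.0273, 0.0], "turn": [0, 0, -16.0]}, {"travel": [-0.029, 0.0307, 0.0], "turn": [0, 0, -16.0]}]
   end [591.3  98.6 101.    0. ]
[{"travel": [-0.0114, 0.0003, 0.0], "turn": [0, 0, 0.0]}, {"travel": [-0.0229, 0.0006, 0.0], "turn": [0, 0, 0.0]}, {"travel": [-0.0343, 0.0009, 0.0], "turn": [0, 0, 0.0]}, {"travel": [-0.0457, 0.0011, 0.0], "turn": [0, 0, 0.0]}, {"travel": [-0.0571, 0.0014, 0.0], "turn": [0, 0, 0.0]}]
   end [592.
[... 1384 characters left out ...]
 {"travel": [-0.0013, -0.0074, 0.0], "turn": [0, 0, -8.6]}, {"travel": [-0.002, -0.0111, 0.0], "turn": [0, 0, -12.9]}, {"travel": [-0.004, -0.0154, 0.0], "turn": [0, 0, -17.1]}, {"travel": [-0.006, -0.0197, 0.0], "turn": [0, 0, -21.4]}]
   end [522.  -77.7 101.   73.5]
[{"travel": [-0.0003, -0.0047, 0.0], "turn": [0, 0, -4.2]}, {"travel": [-0.0007, -0.0094, 0.0], "turn": [0, 0, -8.5]}, {"travel": [-0.001, -0.0141, 0.0], "turn": [0, 0, -12.8]}, {"travel": [-0.0014, -0.0188, 0.0], "turn": [0, 0, -17.0]}, {"travel": [-0.0017, -0.0235, 0.0], "turn": [0, 0, -21.2]}]
   end [ 516.9 -100.7  101.    94.8]
[{"travel": [0.0014, -0.0045, 0.0], "turn": [0, 0, -4.2]}]
   end [ 515.9 -105.3  101.    99. ]
```

Emit:
step_arm(
  commands=[
    {"travel": [0.002,0.0115,0.0],"turn": [0,0,-3.4]},
    {"travel": [0.004,0.023,0.0],"turn": [0,0,-6.9]},
    {"travel": [0.0055,0.034,0.0],"turn": [0,0,-10.3]},
    {"travel": [0.0075,0.0455,0.0],"turn": [0,0,-13.7]},
    {"travel": [0.0055,0.0535,0.0],"turn": [0,0,-17.7]},
  ],
)

```text
time: 3.5
position: [0.5705, 0.1359, 0.1009]
tool_rot: [-2.505, -1.895, -0.0]
ft_force: [-0.1, 2.0, -0.2]
grip_width: 0.351
grip_force: 2.6
```

Emit:
step_arm(
  commands=[
    {"travel": [-0.0045,0.007,0.0],"turn": [0,0,-4.0]},
    {"travel": [-0.009,0.0135,0.0],"turn": [0,0,-8.0]},
    {"travel": [-0.0135,0.0205,0.0],"turn": [0,0,-12.0]},
    {"travel": [-0.018,0.0275,0.0],"turn": [0,0,-16.0]},
    {"travel": [-0.029,0.0305,0.0],"turn": [0,0,-16.0]},
  ],
)

```text
time: 4.0
position: [0.592, 0.1003, 0.101]
tool_rot: [-2.218, -2.224, -0.003]
ft_force: [0.1, 2.4, -0.7]
grip_width: 0.348
grip_force: 1.5
```

Emit:
step_arm(
  commands=[
    {"travel": [-0.011,0.0,0.0],"turn": [0,0,0]},
    {"travel": [-0.02,0.0005,0.0],"turn": [0,0,0]},
    {"travel": [-0.026,0.0005,0.0],"turn": [0,0,0]},
    {"travel": [-0.03,0.001,0.0],"turn": [0,0,0]},
    {"travel": [-0.03,0.001,0.0],"turn": [0,0,0]},
  ],
)

```text
time: 4.5
position: [0.5924, 0.0679, 0.1011]
tool_rot: [2.222, 2.22, -0.001]
ft_force: [-0.6, -0.6, 0.4]
grip_width: 0.35
grip_force: 0.2
```

Run:
```python
from h import *;from plan import th
s=ctrl.get_state();print(s["time"],s["position"]*1e3,th(s["tool_rot"]),s["grip_width"],s["ft_force"])
a=ctrl.get_image("top")[:,:,::-1];b=ctrl.get_image("scene")[:,:,::-1]
c=cv2.resize(a[120:320,150:350],None,fx=2,fy=2);d=cv2.resize(b[180:380,260:460],None,fx=2,fy=2)
cv2.imwrite("pics/p2.png",np.hstack([c,d]))
```

```text
4.5 [592.37875179  67.92453888 101.08637139] -0.05011450751099343 0.3501402786932411 [-0.64416679 -0.58185914  0.35247672]
```

View pics/p2.png

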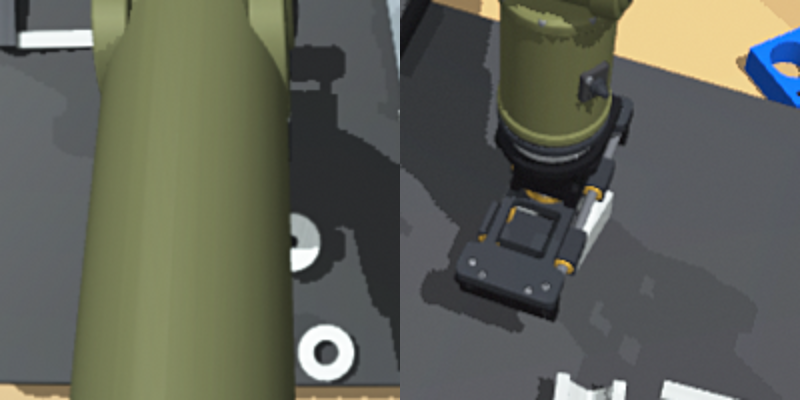

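The scene view shows the block still caged under the gripper with only its −y side edge visible. The stack (top view) is undisturbed. Carrying on.

Run:
```python
from plan import *
W=tool([(567,30,180),(560,0,180),(540,-30,180),(515,-60,215),(513,-92,245),(520,-131,279)],(-26,0,101,-180))
plan((592,68.3,101,0),W,12,5)
```

```text
[{"travel": [-0.0096, 0.0003, 0.0], "turn": [0, 0, 0.0]}, {"travel": [-0.0191, 0.0005, 0.0], "turn": [0, 0, 0.0]}, {"travel": [-0.0287, 0.0008, 0.0], "turn": [0, 0, 0.0]}, {"travel": [-0.0383, 0.001, 0.0], "turn": [0, 0, 0.0]}, {"travel": [-0.0483, -0.0013, 0.0], "turn": [0, 0, 0.0]}]
   end [590.7  20.  101.    0. ]
[{"travel": [-0.01, -0.0023, 0.0], "turn": [0, 0, 0.0]}, {"travel": [-0.02, -0.0047, 0.0], "turn": [0, 0, 0.0]}, {"travel": [-0.0275, -0.0097, 0.0], "turn": [0, 0, 0.0]}, {"travel": [-0.035, -0.0147, 0.0], "turn": [0, 0, 0.0]}, {"travel": [-0.0425, -0.0197, 0.0], "turn": [0, 0, 0.0]}]
   end [571.  -22.5 101.    0. ]
[{"travel": [-0.0075, -0.005, 0.0], "turn": [0, 0, 0.0]}, {"travel": [-0.0097, -0.0092, 0.0], "turn": [0, 0, -5.0]}, {"travel": [-0.0118, -0.0135, 0.0], "turn": [0, 0, -10.0]}, {"travel": [-0.014, -0.0177, 0.0], "turn": [0, 0, -15.0]}, {"travel": [-0.0161, -0.022, 0.0], "turn": [0, 0, -20.0]}]
   end [549.  -38.6 101.   20. ]
[{"travel": [-0.0006, -0.0047, 0.0], "turn": [0, 0, -5.0]}, {"travel": [-0.0011, -0.0094, 0.0], "turn": [0, 0, -10.0]}, {"travel": [-0
[... 262 characters left out ...]
ravel": [-0.0026, -0.0084, 0.0], "turn": [0, 0, -10.0]}, {"travel": [-0.0039, -0.0126, 0.0], "turn": [0, 0, -15.0]}, {"travel": [-0.0052, -0.0168, 0.0], "turn": [0, 0, -20.0]}, {"travel": [-0.0081, -0.0213, 0.0], "turn": [0, 0, -24.9]}]
   end [522.8 -73.7 101.   69.9]
[{"travel": [-0.0007, -0.0053, 0.0], "turn": [0, 0, -4.9]}, {"travel": [-0.0015, -0.0107, 0.0], "turn": [0, 0, -9.7]}, {"travel": [-0.0022, -0.016, 0.0], "turn": [0, 0, -14.6]}, {"travel": [-0.0029, -0.0214, 0.0], "turn": [0, 0, -19.4]}, {"travel": [-0.0037, -0.0267, 0.0], "turn": [0, 0, -24.3]}]
   end [ 517.1 -100.1  101.    94.1]
[{"travel": [0.0015, -0.0052, 0.0], "turn": [0, 0, -4.9]}]
   end [ 515.9 -105.3  101.    99. ]
```

Emit:
step_arm(
  commands=[
    {"travel": [-0.007,0.0,0.0],"turn": [0,0,0]},
    {"travel": [-0.017,0.0005,0.0],"turn": [0,0,0]},
    {"travel": [-0.0275,0.001,0.0],"turn": [0,0,0]},
    {"travel": [-0.038,0.001,0.0],"turn": [0,0,0]},
    {"travel": [-0.0485,0.001,0.0],"turn": [0,0,0]},
  ],
)

```text
time: 5.1
position: [0.5934, 0.0191, 0.1011]
tool_rot: [2.222, 2.221, 0.0]
ft_force: [0.1, 2.3, -1.0]
grip_width: 0.352
grip_force: 1.5
```

Emit:
step_arm(
  commands=[
    {"travel": [-0.01,-0.001,0.0],"turn": [0,0,0]},
    {"travel": [-0.02,-0.004,0.0],"turn": [0,0,0]},
    {"travel": [-0.0285,-0.0085,0.0],"turn": [0,0,0]},
    {"travel": [-0.036,-0.0145,0.0],"turn": [0,0,0]},
    {"travel": [-0.0425,-0.022,0.0],"turn": [0,0,0]},
  ],
)

```text
time: 5.6
position: [0.5712, -0.0229, 0.1012]
tool_rot: [2.221, 2.221, 0.001]
ft_force: [1.7, 1.5, -0.3]
grip_width: 0.349
grip_force: 1.2
```

Emit:
step_arm(
  commands=[
    {"travel": [-0.0075,-0.005,0.0],"turn": [0,0,0]},
    {"travel": [-0.0095,-0.009,0.0],"turn": [0,0,-5.0]},
    {"travel": [-0.012,-0.0135,0.0],"turn": [0,0,-10.0]},
    {"travel": [-0.014,-0.0175,0.0],"turn": [0,0,-15.0]},
    {"travel": [-0.016,-0.022,0.0],"turn": [0,0,-20.0]},
  ],
)

```text
time: 6.1
position: [0.549, -0.0383, 0.1011]
tool_rot: [1.797, 2.577, 0.0]
ft_force: [2.0, 0.6, 0.3]
grip_width: 0.353
grip_force: 1.6
```

Emit:
step_arm(
  commands=[
    {"travel": [-0.0005,-0.0045,0.0],"turn": [0,0,-5.0]},
    {"travel": [-0.001,-0.0095,0.0],"turn": [0,0,-10.0]},
    {"travel": [-0.0015,-0.014,0.0],"turn": [0,0,-15.0]},
    {"travel": [-0.0045,-0.0175,0.0],"turn": [0,0,-20.0]},
    {"travel": [-0.0075,-0.0205,0.0],"turn": [0,0,-25.0]},
  ],
)

```text
time: 6.6
position: [0.5319, -0.052, 0.1011]
tool_rot: [-1.196, -2.904, -0.0]
ft_force: [0.0, 2.2, -0.4]
grip_width: 0.347
grip_force: 1.9
```

Emit:
step_arm(
  commands=[
    {"travel": [-0.0015,-0.004,0.0],"turn": [0,0,-5.0]},
    {"travel": [-0.0025,-0.0085,0.0],"turn": [0,0,-10.0]},
    {"travel": [-0.004,-0.0125,0.0],"turn": [0,0,-15.0]},
    {"travel": [-0.005,-0.017,0.0],"turn": [0,0,-20.0]},
    {"travel": [-0.008,-0.0215,0.0],"turn": [0,0,-25.0]},
  ],
)

```text
time: 7.1
position: [0.5222, -0.0727, 0.1011]
tool_rot: [-0.538, -3.094, -0.001]
ft_force: [-0.4, 2.2, 0.6]
grip_width: 0.355
grip_force: 1.8
```

Emit:
step_arm(
  commands=[
    {"travel": [-0.0005,-0.0055,0.0],"turn": [0,0,-5.0]},
    {"travel": [-0.0015,-0.0105,0.0],"turn": [0,0,-10.0]},
    {"travel": [-0.002,-0.016,0.0],"turn": [0,0,-14.5]},
    {"travel": [-0.003,-0.0215,0.0],"turn": [0,0,-19.5]},
    {"travel": [-0.0035,-0.0265,0.0],"turn": [0,0,-24.0]},
  ],
)

```text
time: 7.6
position: [0.5165, -0.0991, 0.1011]
tool_rot: [0.116, -3.138, -0.001]
ft_force: [-0.5, 1.6, 0.6]
grip_width: 0.353
grip_force: 1.5
```

Emit:
step_arm(
  commands=[
    {"travel": [0.001,-0.003,0.0],"turn": [0,0,-3.0]},
    {"travel": [0.0015,-0.005,0.0],"turn": [0,0,-5.0]},
    {"travel": [0.0015,-0.005,0.0],"turn": [0,0,-5.0]},
    {"travel": [0.0015,-0.005,0.0],"turn": [0,0,-5.0]},
  ],
)

```text
time: 8.0
position: [0.5155, -0.1047, 0.1009]
tool_rot: [0.245, -3.131, 0.001]
ft_force: [-1.0, -0.1, -0.2]
grip_width: 0.35
grip_force: 0.6
```

Run:
```python
from h import *;from plan import th
s=ctrl.get_state();print(s["time"],s["position"]*1e3,th(s["tool_rot"]),s["grip_width"],s["ft_force"])
```

```text
8.0 [ 515.50934137 -104.67155874  100.8929062 ] 98.9532125390138 0.35026579467375357 [-1.03437303 -0.09303236 -0.21674986]
```

Emit:
step_arm(
  commands=[
    {"travel": [0,0,0],"turn": [0,0,0]},
    {"travel": [0,0,0],"turn": [0,0,0]},
    {"travel": [0,0,-0.02],"turn": [0,0,0]},
    {"travel": [0,0,-0.05],"turn": [0,0,0]},
    {"travel": [0,0,-0.08],"turn": [0,0,0]},
  ],
  gripper=0.53,
)

```text
time: 8.5
position: [0.5159, -0.1041, 0.1816]
tool_rot: [0.247, -3.131, 0.0]
ft_force: [1.0, 0.1, 0.6]
grip_width: 0.522
grip_force: 0.0
```

Emit:
step_arm(
  commands=[
    {"travel": [0.02,-0.03,0],"turn": [0,0,8]},
    {"travel": [0.04,-0.065,0],"turn": [0,0,16]},
    {"travel": [0.065,-0.1,0],"turn": [0,0,24]},
    {"travel": [0.085,-0.14,0],"turn": [0,0,32]},
    {"travel": [0.09,-0.153,0],"turn": [0,0,40]},
  ],
  gripper=0.34,
)

```text
time: 9.0
position: [0.4487, -0.2747, 0.1816]
tool_rot: [0.858, 3.021, -0.004]
ft_force: [0.1, 0.2, 0.2]
grip_width: 0.343
grip_force: 0.0
```

Run:
```python
from h import *;from plan import th
s=ctrl.get_state();print(s["time"],s["position"]*1e3,th(s["tool_rot"]),s["grip_width"],s["ft_force"])
a=ctrl.get_image("top")[:,:,::-1];b=ctrl.get_image("scene")[:,:,::-1]
cv2.imwrite("pics/t3.png",a);cv2.imwrite("pics/s3.png",b)
c=cv2.resize(a[140:260,330:430],None,fx=4,fy=4,interpolation=2);d=cv2.resize(b[200:320,195:295],None,fx=4,fy=4,interpolation=2)
o=np.vstack([np.hstack([c,d]),np.zeros((120,800,3),np.uint8)])
o[480:]=cv2.resize(a[120:320:2,100:500:2],(200,100)).repeat(1,0).shape and 0
cv2.imwrite("pics/p3.png",o[:480])
```

```text
9.0 [ 448.68897543 -274.67136324  181.5518198 ] 58.283689742704574 0.3430772004765803 [0.0516886  0.22310765 0.24916018]
```

View pics/p3.png

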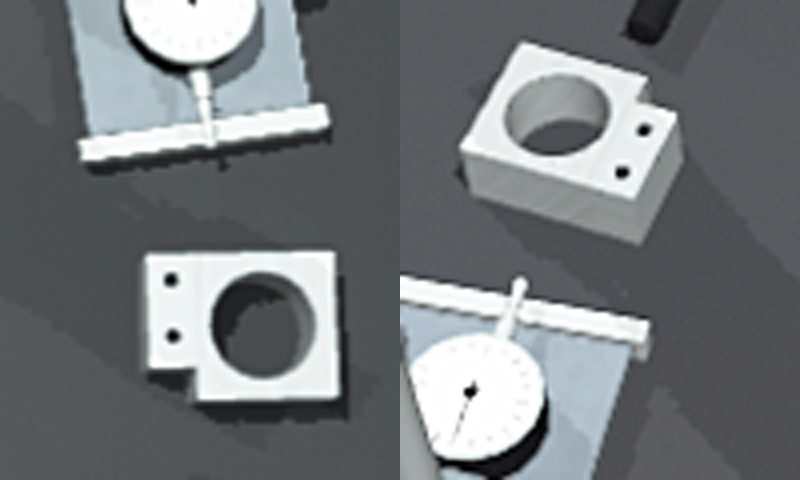

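Both views show the block in front of the bar with the long face towards it and clear of the tip. Top-face corners in the top view are about (366,203.5), (413,203) and (415,240).

Run:
```python
from h import *;from plan import *
f=lambda L,o:[(l,(o[0]+u/4,o[1]+v/4)) for l,u,v in L]
T=f([((-40,31),145,254),((40,31),333,252),((40,-31),340,400),((-20,-31),196,402),((-20,-17),196,370),((-40,-17),148,369)],(330,140))
S=f([((40,31),463,147),((-40,31),635,197),((-40,-17),682,115),((40,-31),525,43),((-20,-31),648,76)],(195,200))
mk=lambda n,A:[(n,(*l,34),u) for l,u in A]
for o in (mk("top",T),mk("scene",S),mk("top",T)+mk("scene",S)):
    p,r=fit(o,[.52,-.13,-1.4]);print("block",p,np.degrees(p[2]),abs(r).max())
w=tool([(p[0]*1e3,p[1]*1e3,np.degrees(p[2]))],(9,-26,101,90))[0];print(w)
s=ctrl.get_state();q=s["position"]*1e3;t=th(s["tool_rot"]);print(q,t)
plan((*q,t),[(w[0],w[1],165,w[3])])
```

```text
block [ 0.51528812 -0.13056073 -1.54742384] -88.66085522602755 0.6652547438901593
block [ 0.45381084  0.03247291 -1.6002243 ] -91.68609864809062 1.4069425878377047
block [ 0.48677653 -0.05871251 -1.53313   ] -87.84187820876616 57.393538493493736
(np.float64(461.1338885346647), np.float64(-68.68521480008717), 101, np.float64(2.158121791233839))
[ 450.15686261 -272.24813346  181.26577153] 58.67214775900736
[{"travel": [0.0138, 0.0257, 0.0023], "turn": [0, 0, 8.1]}, {"travel": [0.0276, 0.0513, 0.0046], "turn": [0, 0, 16.1]}, {"travel": [0.0413, 0.077, 0.007], "turn": [0, 0, 24.2]}, {"travel": [0.0551, 0.1026, 0.0093], "turn": [0, 0, 32.3]}, {"travel": [0.0689, 0.1283, 0.0116], "turn": [0, 0, 40.4]}]
   end [ 458.  -126.8  169.6   18.3]
[{"travel": [0.0271, 0.0106, 0.0023], "turn": [0, 0, 8.1]}, {"travel": [0.0542, 0.0212, 0.0046], "turn": [0, 0, 16.1]}]
   end [461.1 -68.7 165.    2.2]
```

Run:
```python
from h import *;from plan import *
f=lambda L,o:[(l,(o[0]+u/4,o[1]+v/4)) for l,u,v in L]
T=f([((-40,31),145,254),((40,31),333,252),((40,-31),340,400),((-20,-31),196,402),((-20,-17),196,370),((-40,-17),148,369)],(330,140))
S=f([((40,31),463,147),((-40,31),635,197),((-40,-17),682,115),((40,-31),525,43),((-20,-31),648,76)],(95,200))
mk=lambda n,A:[(n,(*l,34),u) for l,u in A]
for o in (mk("top",T),mk("scene",S),mk("top",T)+mk("scene",S)):
    p,r=fit(o,[.52,-.13,-1.4]);print("block",p,np.degrees(p[2]),abs(r).max())
w=tool([(p[0]*1e3,p[1]*1e3,np.degrees(p[2]))],(9,-26,101,90))[0];print(w)
s=ctrl.get_state();q=s["position"]*1e3;t=th(s["tool_rot"]);print(q,t)
plan((*q,t),[(w[0],w[1],165,w[3])])
```

```text
block [ 0.51528812 -0.13056073 -1.54742384] -88.66085522602755 0.6652547438901593
block [ 0.51662117 -0.12878024 -1.5475995 ] -88.67091997794354 0.5480140241890012
block [ 0.51568094 -0.1298789  -1.54666772] -88.61753249379319 1.0506041467637601
(np.float64(489.9056485261035), np.float64(-139.5035656478392), 101, np.float64(1.3824675062068081))
[ 450.15686261 -272.24813346  181.26577153] 58.67214775900736
[{"travel": [0.005, 0.0192, 0.0023], "turn": [0, 0, 8.2]}, {"travel": [0.01, 0.0383, 0.0046], "turn": [0, 0, 16.4]}, {"travel": [0.015, 0.0575, 0.007], "turn": [0, 0, 24.6]}, {"travel": [0.02, 0.0766, 0.0093], "turn": [0, 0, 32.7]}, {"travel": [0.025, 0.0958, 0.0116], "turn": [0, 0, 40.9]}]
   end [ 478.5 -177.4  169.6   17.8]
[{"travel": [0.0163, 0.0112, 0.0023], "turn": [0, 0, 8.2]}, {"travel": [0.0327, 0.0224, 0.0046], "turn": [0, 0, 16.4]}]
   end [ 489.9 -139.5  165.     1.4]
```

Emit:
step_arm(
  commands=[
    {"travel": [0.005,0.019,0.0025],"turn": [0,0,8.2]},
    {"travel": [0.01,0.0385,0.0045],"turn": [0,0,16.4]},
    {"travel": [0.015,0.0575,0.007],"turn": [0,0,24.6]},
    {"travel": [0.02,0.0765,0.0095],"turn": [0,0,32.7]},
    {"travel": [0.025,0.096,0.0115],"turn": [0,0,40.9]},
  ],
)

```text
time: 9.6
position: [0.48, -0.1712, 0.1693]
tool_rot: [-1.843, -2.544, -0.001]
ft_force: [-0.8, -0.6, 0.9]
grip_width: 0.34
grip_force: 0.0
```

Emit:
step_arm(
  commands=[
    {"travel": [0.0165,0.011,0.0025],"turn": [0,0,8.2]},
    {"travel": [0.0325,0.0225,0.0045],"turn": [0,0,16.4]},
    {"travel": [0.0325,0.0225,0.0045],"turn": [0,0,16.4]},
    {"travel": [0.0325,0.0225,0.0045],"turn": [0,0,16.4]},
  ],
)

```text
time: 10.0
position: [0.4908, -0.1351, 0.165]
tool_rot: [-2.179, -2.263, 0.001]
ft_force: [-0.2, -0.9, -0.9]
grip_width: 0.342
grip_force: 0.0
```

Run:
```python
from h import *;from plan import *
s=ctrl.get_state();q=s["position"]*1e3;t=th(s["tool_rot"]);print(q,t,s["grip_width"])
plan((*q,t),[(489.9,-139.5,101,1.4)],18)
```

```text
[ 490.79688573 -135.08675996  164.9625757 ] 2.157534593518153 0.34238516732958196
[{"travel": [-0.0011, -0.0003, 0.016], "turn": [0, 0, 0.2]}, {"travel": [-0.0022, -0.0005, 0.032], "turn": [0, 0, 0.4]}, {"travel": [-0.0033, -0.0008, 0.048], "turn": [0, 0, 0.6]}, {"travel": [-0.0044, -0.0011, 0.064], "turn": [0, 0, 0.8]}]
   end [ 489.9 -139.5  101.     1.4]
```

Emit:
step_arm(
  commands=[
    {"travel": [-0.0045,-0.001,0.012],"turn": [0,0,0.8]},
    {"travel": [-0.0045,-0.001,0.03],"turn": [0,0,0.8]},
    {"travel": [-0.0045,-0.001,0.047],"turn": [0,0,0.8]},
    {"travel": [-0.0045,-0.001,0.059],"turn": [0,0,0.8]},
    {"travel": [-0.0045,-0.001,0.064],"turn": [0,0,0.8]},
  ],
)

```text
time: 10.5
position: [0.4885, -0.1416, 0.0993]
tool_rot: [-2.203, -2.237, 0.003]
ft_force: [0.7, 0.4, 0.9]
grip_width: 0.343
grip_force: 0.0
```

Emit:
step_arm(
  commands=[
    {"travel": [0,0,0],"turn": [0,0,0]},
    {"travel": [0,0,0],"turn": [0,0,0]},
    {"travel": [0,0,0],"turn": [0,0,0]},
    {"travel": [0,0,0],"turn": [0,0,0]},
  ],
  gripper=0.13,
)

```text
time: 10.9
position: [0.4909, -0.1408, 0.1019]
tool_rot: [2.202, 2.238, 0.003]
ft_force: [1.3, -0.0, 0.0]
grip_width: 0.144
grip_force: 0.7
```

Run:
```python
from h import *;from plan import *
s=ctrl.get_state();q=s["position"]*1e3;t=th(s["tool_rot"]);print(q,t,s["grip_width"],s["grip_force"],s["ft_force"])
c,sn=np.cos(np.radians(9)),np.sin(np.radians(9))
C=lambda x,y:(599+c*x-sn*y,-118.7+sn*x+c*y)  # comparator mm -> world
d=q[:2]-[599,-118.7];print("tool in comp",c*d[0]+sn*d[1],-sn*d[0]+c*d[1])
W=tool([(*C(-65,0),-81),(*C(-45,0),-81)],(9,-26,101,90));print(W)
plan((*q[:2],101,t),W,8,2)
```

```text
[ 490.85024266 -140.80684451  101.88831594] 0.930501781422522 0.14378342042366296 0.7090912395506166 [ 1.25432538 -0.01540313  0.0312788 ]
tool in comp -110.27652676062027 -4.9163231369781535
[(np.float64(510.5282711912045), np.float64(-141.82473138401727), 101, 9), (np.float64(530.2820380031073), np.float64(-138.69604208321266), 101, 9)]
[{"travel": [-0.0003, 0.0039, 0.0], "turn": [0, 0, -1.6]}, {"travel": [-0.0005, 0.0079, 0.0], "turn": [0, 0, -3.2]}, {"travel": [-0.0008, 0.0118, 0.0], "turn": [0, 0, -4.8]}, {"travel": [-0.0011, 0.0157, 0.0], "turn": [0, 0, -6.5]}, {"travel": [-0.0013, 0.0197, 0.0], "turn": [0, 0, -8.1]}]
   end [ 510.5 -141.8  101.     9. ]
[{"travel": [-0.0, 0.0067, 0.0], "turn": [0, 0, 0.0]}, {"travel": [-0.0, 0.0133, 0.0], "turn": [0, 0, 0.0]}, {"travel": [-0.0, 0.02, 0.0], "turn": [0, 0, 0.0]}]
   end [ 530.3 -138.7  101.     9. ]
```

Emit:
step_arm(
  commands=[
    {"travel": [0,0.002,0.0],"turn": [0,0,-0.8]},
    {"travel": [-0.0005,0.006,0.0],"turn": [0,0,-2.4]},
    {"travel": [-0.001,0.011,0.0],"turn": [0,0,-4.5]},
    {"travel": [-0.001,0.0155,0.0],"turn": [0,0,-6.4]},
    {"travel": [-0.0015,0.0195,0.0],"turn": [0,0,-8.1]},
  ],
  gripper=0.16,
)

```text
time: 11.4
position: [0.509, -0.1421, 0.1008]
tool_rot: [-2.036, -2.391, 0.002]
ft_force: [-2.0, -0.1, 0.2]
grip_width: 0.157
grip_force: 0.9
```

Emit:
step_arm(
  commands=[
    {"travel": [0,0.0045,0.0],"turn": [0,0,0]},
    {"travel": [0,0.009,0.0],"turn": [0,0,0]},
    {"travel": [0,0.0135,0.0],"turn": [0,0,0]},
    {"travel": [0,0.0175,0.0],"turn": [0,0,0]},
    {"travel": [0,0.02,0.0],"turn": [0,0,0]},
  ],
)

```text
time: 11.9
position: [0.5294, -0.1386, 0.1009]
tool_rot: [-2.04, -2.389, 0.0]
ft_force: [-1.7, -1.0, 0.3]
grip_width: 0.161
grip_force: 0.9
```

```bash
cat >> plan.py <<'E'
def comp(s):
    c,sn=np.cos(np.radians(9)),np.sin(np.radians(9));q=s["position"]*1e3;d=q[:2]-[599,-118.7];f=s["ft_force"]
    print("t",round(s["time"],2),"tool comp",(c*d[0]+sn*d[1]).round(1),(-sn*d[0]+c*d[1]).round(1),"z",q[2].round(1),"th",th(s["tool_rot"]).round(2),"F comp",(c*f[0]+sn*f[1]).round(1),(-sn*f[0]+c*f[1]).round(1),f[2].round(1),"grip",round(s["grip_width"],3),round(s["grip_force"],1))
E
python3 -c "
from h import *;from plan import *
comp(ctrl.get_state());b=ctrl.get_image('scene')[:,:,::-1];cv2.imwrite('pics/s4.png',cv2.resize(b[200:320,165:325],None,fx=4,fy=4,interpolation=2))"
```

```text
t 11.9 tool comp -71.8 -8.8 z 100.9 th 9.03 F comp -1.8 -0.7 0.3 grip 0.161 0.9
```

View pics/s4.png

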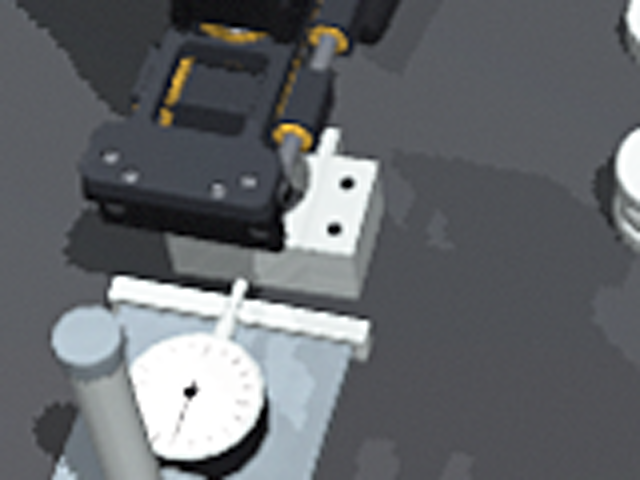

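The block's long face is about 15 mm from the bar and nearly parallel, and the tip is not yet touched.

Emit:
step_arm(
  commands=[
    {"travel": [0,0.0025,0.0],"turn": [0,0,0]},
    {"travel": [0,0.005,0.0],"turn": [0,0,0]},
    {"travel": [0,0.0075,0.0],"turn": [0,0,0]},
    {"travel": [0,0.0095,0.0],"turn": [0,0,0]},
    {"travel": [0,0.011,0.0],"turn": [0,0,0]},
  ],
)

```text
time: 12.45
position: [0.5401, -0.1371, 0.101]
tool_rot: [-2.04, -2.389, -0.0]
ft_force: [-2.3, -0.4, -0.6]
grip_width: 0.159
grip_force: 0.8
```

Emit:
step_arm(
  commands=[
    {"travel": [0,0.0005,0.0],"turn": [0,0,0]},
    {"travel": [0,0.001,0.0],"turn": [0,0,0]},
    {"travel": [0,0.0015,0.0],"turn": [0,0,0]},
    {"travel": [0,0.002,0.0],"turn": [0,0,0]},
  ],
)

```text
time: 12.85
position: [0.5419, -0.1369, 0.101]
tool_rot: [-2.04, -2.389, -0.0]
ft_force: [-1.4, 0.0, -1.5]
grip_width: 0.158
grip_force: 0.8
```

```bash
python3 -c "
from h import *;from plan import *
comp(ctrl.get_state())"
```

```text
t 12.85 tool comp -59.3 -9.0 z 101.0 th 9.01 F comp -1.4 0.2 -1.5 grip 0.158 0.8
```

Emit:
step_arm(
  commands=[
    {"travel": [0,0.0005,0.0],"turn": [0,0,0]},
    {"travel": [0,0.001,0.0],"turn": [0,0,0]},
    {"travel": [0,0.0015,0.0],"turn": [0,0,0]},
    {"travel": [0,0.002,0.0],"turn": [0,0,0]},
  ],
)

```text
time: 13.25
position: [0.5435, -0.1366, 0.101]
tool_rot: [-2.04, -2.389, 0.001]
ft_force: [-3.4, -1.0, 0.8]
grip_width: 0.163
grip_force: 1.6
```

Emit:
step_arm(
  commands=[
    {"travel": [0,0.0005,0.0],"turn": [0,0,0]},
    {"travel": [0,0.001,0.0],"turn": [0,0,0]},
    {"travel": [0,0.001,0.0],"turn": [0,0,0]},
  ],
)

```text
time: 13.55
position: [0.5446, -0.1365, 0.101]
tool_rot: [-2.04, -2.389, 0.001]
ft_force: [-3.8, -1.0, 1.0]
grip_width: 0.166
grip_force: 1.9
```

Emit:
step_arm(
  commands=[
    {"travel": [0,0.0,0.0],"turn": [0,0,0]},
    {"travel": [0,0.0005,0.0],"turn": [0,0,0]},
    {"travel": [0,0.001,0.0],"turn": [0,0,0]},
    {"travel": [0,0.001,0.0],"turn": [0,0,0]},
  ],
  gripper=0.16,
  force=8,
)

```text
time: 13.95
position: [0.5452, -0.1359, 0.1009]
tool_rot: [-2.039, -2.388, 0.001]
ft_force: [-4.8, -0.5, 2.4]
grip_width: 0.161
grip_force: 2.7
```

```bash
python3 -c "
from h import *;from plan import *
comp(ctrl.get_state());b=ctrl.get_image('scene')[:,:,::-1];cv2.imwrite('pics/s5.png',cv2.resize(b[220:310,180:300],None,fx=6,fy=6,interpolation=2))"
```

```text
t 13.95 tool comp -55.9 -8.5 z 100.9 th 9.02 F comp -4.8 0.3 2.4 grip 0.161 2.7
```

View pics/s5.png

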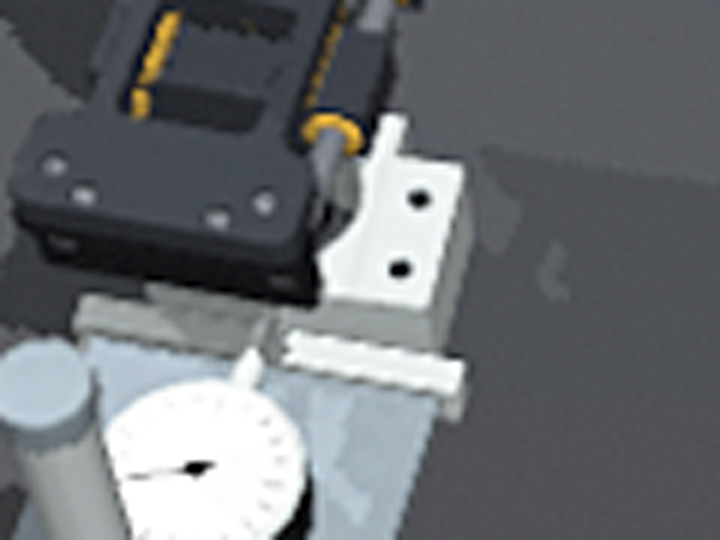

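The dial's needle has swung from lower-left to left, so the tip is being pushed. I'll read the needle numerically while pressing a little more.

```bash
cat >> h.py <<'E'
def needle(img):  # needle angle about dial centre, in comparator frame (deg), from scene picture
    g=cv2.cvtColor(img,cv2.COLOR_RGB2GRAY).astype(np.float32);a=np.arange(0,360,2.)
    c=(212.5,297.9);P=back("scene",c,.118);best=[]
    for t in a:
        X=[P+np.array([np.cos(np.radians(t)),np.sin(np.radians(t)),0])*r for r in np.linspace(.006,.015,12)]
        u=np.float32(proj("scene",X));best.append(cv2.remap(g,u[:,0].reshape(1,-1).copy(),u[:,1].reshape(1,-1).copy(),1).mean())
    b=np.array(best);w=np.clip(np.median(b)-15-b,0,None);z=(w*np.exp(1j*np.radians(a))).sum()
    return np.degrees(np.angle(z))-9,b.min(),np.median(b)
E
python3 -c "
from h import *
print(needle(cv2.imread('pics/scene0.png')[:,:,::-1]),needle(ctrl.get_image('scene')))"
```

```text
(np.float64(-3.650307525784732), np.float32(192.62077), np.float32(253.85587)) (np.float64(-75.86528432637951), np.float32(214.9113), np.float32(254.927))
```

Emit:
step_arm(
  commands=[
    {"travel": [0,0.0005,0.0],"turn": [0,0,0]},
    {"travel": [0,0.001,0.0],"turn": [0,0,0]},
    {"travel": [0,0.001,0.0],"turn": [0,0,0]},
  ],
)

```text
time: 14.35
position: [0.5458, -0.1355, 0.1008]
tool_rot: [-2.038, -2.387, 0.001]
ft_force: [-5.8, 1.0, 2.1]
grip_width: 0.159
grip_force: 3.0
```

```bash
python3 -c "
from h import *;from plan import *
comp(ctrl.get_state());print(needle(ctrl.get_image('scene')))"
```

```text
t 14.35 tool comp -55.2 -8.3 z 100.8 th 9.02 F comp -5.5 1.9 2.1 grip 0.159 3.0
(np.float64(-92.66895223252662), np.float32(204.5127), np.float32(254.99333))
```

Emit:
step_arm(
  commands=[
    {"travel": [0,0.0005,0.0],"turn": [0,0,0]},
    {"travel": [0,0.001,0.0],"turn": [0,0,0]},
    {"travel": [0,0.001,0.0],"turn": [0,0,0]},
  ],
)

```text
time: 14.7
position: [0.5465, -0.1352, 0.1007]
tool_rot: [-2.038, -2.387, 0.002]
ft_force: [-6.3, 1.0, 1.6]
grip_width: 0.162
grip_force: 3.3
```

```bash
python3 -c "
from h import *;from plan import *
comp(ctrl.get_state());print(needle(ctrl.get_image('scene')))"
```

```text
t 14.7 tool comp -54.4 -8.1 z 100.7 th 9.03 F comp -6.0 2.0 1.6 grip 0.162 3.3
(np.float64(-114.20160378429145), np.float32(203.7207), np.float32(254.94687))
```

Emit:
step_arm(
  commands=[
    {"travel": [0,0.0005,0.0],"turn": [0,0,0]},
    {"travel": [0,0.001,0.0],"turn": [0,0,0]},
    {"travel": [0,0.001,0.0],"turn": [0,0,0]},
  ],
)

```text
time: 15.05
position: [0.5468, -0.1351, 0.1006]
tool_rot: [-2.037, -2.386, 0.003]
ft_force: [-8.1, 0.2, 3.9]
grip_width: 0.161
grip_force: 4.1
```

```bash
python3 -c "
from h import *;from plan import *
comp(ctrl.get_state());print(needle(ctrl.get_image('scene')))"
```

```text
t 15.05 tool comp -54.1 -8.1 z 100.6 th 9.01 F comp -8.0 1.5 3.9 grip 0.161 4.1
(np.float64(-126.90295581897624), np.float32(209.02205), np.float32(254.94702))
```

Emit:
step_arm(
  commands=[
    {"travel": [0,0.0005,0.0],"turn": [0,0,0]},
    {"travel": [0,0.0005,0.0],"turn": [0,0,0]},
  ],
)

```text
time: 15.3
position: [0.5469, -0.1352, 0.1005]
tool_rot: [-2.037, -2.385, 0.004]
ft_force: [-9.5, 1.0, 3.1]
grip_width: 0.162
grip_force: 4.6
```

```bash
python3 -c "
from h import *;from plan import *
comp(ctrl.get_state());i=ctrl.get_image('scene');print(needle(i));cv2.imwrite('pics/s6.png',cv2.resize(i[230:320,190:290,::-1],None,fx=6,fy=6,interpolation=2))"
```

```text
t 15.3 tool comp -54.1 -8.1 z 100.5 th 9.0 F comp -9.2 2.4 3.1 grip 0.162 4.6
(np.float64(-128.5911473205652), np.float32(211.35335), np.float32(254.94641))
```

View pics/s6.png

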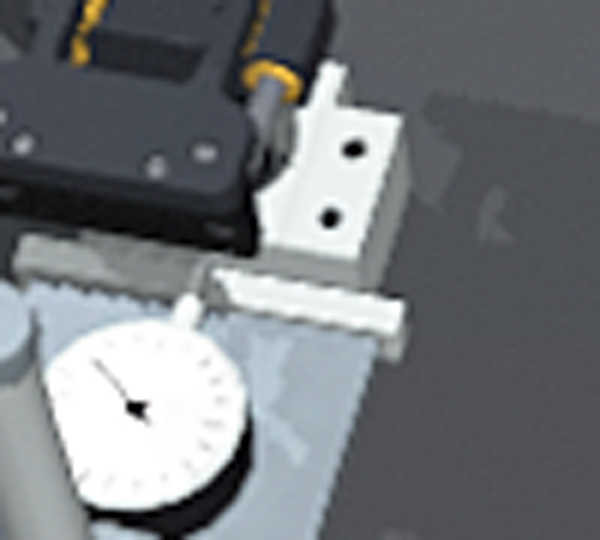

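The block's front edge lies along the bar. The needle now points upper-left and has stopped at −128°, while the force rises without further motion, so the face is flush. Holding.

Emit:
step_arm(
  commands=[
    {"travel": [0,0,0],"turn": [0,0,0]},
    {"travel": [0,0,0],"turn": [0,0,0]},
    {"travel": [0,0,0],"turn": [0,0,0]},
    {"travel": [0,0,0],"turn": [0,0,0]},
    {"travel": [0,0,0],"turn": [0,0,0]},
  ],
)

```text
time: 15.85
position: [0.5469, -0.1352, 0.1005]
tool_rot: [-2.037, -2.385, 0.004]
ft_force: [-9.9, 0.7, 3.7]
grip_width: 0.162
grip_force: 4.6
```

Emit:
step_arm(
  commands=[
    {"travel": [0,0,0],"turn": [0,0,0]},
    {"travel": [0,0,0],"turn": [0,0,0]},
    {"travel": [0,0,0],"turn": [0,0,0]},
  ],
)

```text
time: 16.15
position: [0.5469, -0.1352, 0.1005]
tool_rot: [-2.037, -2.385, 0.004]
ft_force: [-9.3, 0.4, 4.0]
grip_width: 0.161
grip_force: 4.6
```

Run:
```python
from h import *;from plan import *
comp(ctrl.get_state());print(needle(ctrl.get_image('scene')))
s=ctrl.get_state();q=s["position"]*1e3
c,sn=np.cos(np.radians(9)),np.sin(np.radians(9));C=lambda x,y:(599+c*x-sn*y,-118.7+sn*x+c*y)
# block now approx: origin comp (-31, y): tool y comp -8 = y - 9
W=tool([(*C(-72,1),-81),(*C(-74,0),9)],(9,-26,101,90))
A=tool([(*C(-72,1),-81)],(9,-26,101,90))[0]
print(A)
wp=[tool([(*C(-72-2*k/20,1-k/20),-81+90*k/20)],(9,-26,101,90))[0] for k in range(1,21)]
plan(A,wp,12,5)
```

```text
t 16.15 tool comp -54.1 -8.1 z 100.5 th 9.0 F comp -9.2 1.8 4.0 grip 0.161 4.6
(np.float64(-128.61726176686395), np.float32(213.01067), np.float32(254.94641))
(np.float64(503.4580183419984), np.float64(-141.93208429870376), 101, 9)
[{"travel": [-0.0021, 0.0007, 0.0], "turn": [0, 0, -4.5]}, {"travel": [-0.0041, 0.0015, 0.0], "turn": [0, 0, -9.0]}, {"travel": [-0.006, 0.0025, 0.0], "turn": [0, 0, -13.5]}, {"travel": [-0.0078, 0.0037, 0.0], "turn": [0, 0, -18.0]}, {"travel": [-0.0095, 0.0049, 0.0], "turn": [0, 0, -22.5]}]
   end [ 509.8 -150.6  101.    31.5]
[{"travel": [-0.002, 0.0007, 0.0], "turn": [0, 0, -4.5]}, {"travel": [-0.004, 0.0015, 0.0], "turn": [0, 0, -9.0]}, {"travel": [-0.0058, 0.0025, 0.0], "turn": [0, 0, -13.5]}, {"travel": [-0.0076, 0.0036, 0.0], "turn": [0, 0, -18.0]}, {"travel": [-0.0093, 0.0049, 0.0], "turn": [0, 0, -22.5]}]
   end [ 518.8 -156.   101.    54. ]
[{"travel": [-0.002, 0.0007, 0.0], "turn": [0, 0, -4.5]}, {"travel": [-0.0039, 0.0015, 0.0], "turn": [0, 0, -9.0]}, {"travel": [-0.0057, 0.0025, 0.0], "turn": [0, 0, -13.5]}, {"travel": [-0.0075, 0.0036, 0.0], "turn": [0, 0, -18.0]}, {"travel": [-0.0091, 0.0049, 0.0], "turn": [0, 0, -22.5]}]
   end [ 529.  -157.3  101.    76.5]
[{"travel": [-0.0019, 0.0007, 0.0], "turn": [0, 0, -4.5]}, {"travel": [-0.0038, 0.0016, 0.0], "turn": [0, 0, -9.0]}, {"travel": [-0.0056, 0.0026, 0.0], "turn": [0, 0, -13.5]}, {"travel": [-0.0073, 0.0037, 0.0], "turn": [0, 0, -18.0]}, {"travel": [-0.0089, 0.005, 0.0], "turn": [0, 0, -22.5]}]
   end [ 538.9 -154.5  101.    99. ]
```

Held for over 0.8 s at about 9 N. Now drawing back 46 mm, then the quarter turn.

Emit:
step_arm(
  commands=[
    {"travel": [0,-0.003,0],"turn": [0,0,0]},
    {"travel": [0,-0.006,0],"turn": [0,0,0]},
    {"travel": [0,-0.009,0],"turn": [0,0,0]},
    {"travel": [0,-0.014,0],"turn": [0,0,0]},
    {"travel": [0,-0.021,0],"turn": [0,0,0]},
  ],
  gripper=0.15,
  force=4,
)

```text
time: 16.7
position: [0.5295, -0.1387, 0.1016]
tool_rot: [2.038, 2.388, 0.003]
ft_force: [0.9, 0.1, -0.1]
grip_width: 0.148
grip_force: 0.9
```

Emit:
step_arm(
  commands=[
    {"travel": [0,-0.008,0],"turn": [0,0,0]},
    {"travel": [0,-0.016,0],"turn": [0,0,0]},
    {"travel": [0,-0.022,0],"turn": [0,0,0]},
    {"travel": [0,-0.025,0],"turn": [0,0,0]},
    {"travel": [0,-0.025,0],"turn": [0,0,0]},
  ],
)

```text
time: 17.2
position: [0.503, -0.1431, 0.1009]
tool_rot: [-2.04, -2.388, 0.001]
ft_force: [0.9, -0.6, 0.5]
grip_width: 0.149
grip_force: 0.0
```

Run:
```python
from h import *;from plan import *
comp(ctrl.get_state());print(needle(ctrl.get_image('scene')))
```

```text
t 17.2 tool comp -98.7 -9.1 z 100.9 th 8.99 F comp 0.8 -0.8 0.5 grip 0.149 0.0
(np.float64(-87.21170118617685), np.float32(206.73438), np.float32(254.98328))
```

Run:
```python
from h import *
i=ctrl.get_image('scene');cv2.imwrite('pics/s7.png',i[:,:,::-1])
for n in('pics/scene0.png','pics/s7.png'):
    g=cv2.cvtColor(cv2.imread(n),cv2.COLOR_BGR2GRAY).astype(np.float32);P=back("scene",(212.5,297.9),.118);o=[]
    for t in range(0,360,10):
        X=[P+np.array([np.cos(np.radians(t+9)),np.sin(np.radians(t+9)),0])*r for r in np.linspace(.006,.015,12)]
        u=np.float32(proj("scene",X));o.append(int(cv2.remap(g,u[:,0].reshape(1,-1).copy(),u[:,1].reshape(1,-1).copy(),1).mean()))
    print(o)
# template: block's two screw holes (dark dots on bright top), search z=.114
g=cv2.cvtColor(i,cv2.COLOR_RGB2GRAY)
_,th=cv2.threshold(g,200,255,0);n,l,st,ce=cv2.connectedComponentsWithStats(th[200:320,170:340])
for k in range(1,n):
    if st[k,4]>25: print(st[k],ce[k]+[170,200])
```

```text
[204, 252, 254, 254, 253, 253, 253, 253, 253, 253, 253, 253, 253, 253, 254, 254, 253, 253, 251, 247, 251, 254, 254, 253, 254, 253, 254, 253, 253, 253, 253, 253, 254, 254, 251, 224]
[255, 255, 255, 255, 254, 254, 254, 254, 254, 255, 255, 255, 255, 255, 255, 255, 254, 254, 254, 255, 254, 254, 254, 254, 254, 254, 251, 232, 233, 252, 254, 255, 254, 254, 255, 255]
[152   0  18  15 137] [329.43065693 207.32846715]
[ 64  25  27  31 337] [248.13946588 241.03857567]
[149  30  21  23 368] [330.10869565 241.02445652]
[  22   69   65   46 1189] [217.18082422 291.1000841 ]
```

The block has come back with the gripper. The plunger seems to be returning slowly (damped), and I'll re-check it after the turn. Quarter turn now.

Emit:
step_arm(
  commands=[
    {"travel": [-0.002,0.0005,0],"turn": [0,0,-4]},
    {"travel": [-0.004,0.0015,0],"turn": [0,0,-9]},
    {"travel": [-0.006,0.0025,0],"turn": [0,0,-13.5]},
    {"travel": [-0.008,0.0035,0],"turn": [0,0,-18]},
    {"travel": [-0.0095,0.005,0],"turn": [0,0,-22.5]},
  ],
)

```text
time: 17.8
position: [0.5101, -0.1517, 0.1007]
tool_rot: [-1.53, -2.743, 0.001]
ft_force: [-0.2, 0.0, -0.2]
grip_width: 0.149
grip_force: 2.7
```

Emit:
step_arm(
  commands=[
    {"travel": [-0.002,0.0005,0],"turn": [0,0,-4.5]},
    {"travel": [-0.004,0.0015,0],"turn": [0,0,-9]},
    {"travel": [-0.006,0.0025,0],"turn": [0,0,-13.5]},
    {"travel": [-0.0075,0.0035,0],"turn": [0,0,-18]},
    {"travel": [-0.0095,0.005,0],"turn": [0,0,-22.5]},
  ],
)

```text
time: 18.3
position: [0.5193, -0.157, 0.1006]
tool_rot: [-0.965, -2.988, 0.001]
ft_force: [-0.4, 0.3, -0.6]
grip_width: 0.149
grip_force: 2.4
```

Run:
```python
from h import *;from plan import *
comp(ctrl.get_state());print(needle(ctrl.get_image('scene')))
```

```text
t 18.3 tool comp -84.7 -25.4 z 100.6 th 54.19 F comp -0.3 0.3 -0.6 grip 0.149 2.4
(np.float64(-39.46331272182448), np.float32(195.26123), np.float32(254.99075))
```

The needle is returning (−39°), so the lag was damping. Finishing the turn with a little over-rotation.

Emit:
step_arm(
  commands=[
    {"travel": [-0.002,0.0005,0],"turn": [0,0,-4.5]},
    {"travel": [-0.004,0.0015,0],"turn": [0,0,-9]},
    {"travel": [-0.0055,0.0025,0],"turn": [0,0,-13.5]},
    {"travel": [-0.0075,0.0035,0],"turn": [0,0,-18]},
    {"travel": [-0.009,0.005,0],"turn": [0,0,-22.5]},
  ],
)

```text
time: 18.85
position: [0.5297, -0.1583, 0.1007]
tool_rot: [-0.366, -3.119, 0.0]
ft_force: [0.5, -1.0, -0.6]
grip_width: 0.149
grip_force: 2.6
```

Emit:
step_arm(
  commands=[
    {"travel": [-0.002,0.0005,0],"turn": [0,0,-5]},
    {"travel": [-0.004,0.0015,0],"turn": [0,0,-10]},
    {"travel": [-0.0055,0.0025,0],"turn": [0,0,-15]},
    {"travel": [-0.0075,0.0035,0],"turn": [0,0,-20]},
    {"travel": [-0.009,0.005,0],"turn": [0,0,-25]},
  ],
)

```text
time: 19.35
position: [0.5397, -0.1554, 0.1007]
tool_rot: [0.318, -3.125, -0.0]
ft_force: [0.1, -0.1, -0.0]
grip_width: 0.151
grip_force: 2.8
```

Emit:
step_arm(
  commands=[
    {"travel": [0,0,0],"turn": [0,0,0]},
    {"travel": [0,0,0],"turn": [0,0,0]},
    {"travel": [0,0,0],"turn": [0,0,0]},
  ],
  gripper=0.32,
)

```text
time: 19.65
position: [0.5394, -0.1555, 0.1009]
tool_rot: [0.312, -3.126, -0.0]
ft_force: [-0.1, -0.3, 1.0]
grip_width: 0.297
grip_force: 0.0
```

Emit:
step_arm(
  commands=[
    {"travel": [0,0,-0.02],"turn": [0,0,0]},
    {"travel": [0,0,-0.05],"turn": [0,0,0]},
    {"travel": [0,0,-0.08],"turn": [0,0,0]},
  ],
)

```text
time: 19.95
position: [0.539, -0.1554, 0.1815]
tool_rot: [0.313, -3.125, -0.001]
ft_force: [0.2, 0.4, -0.1]
grip_width: 0.321
grip_force: 0.0
```

Run:
```python
from h import *;from plan import *
comp(ctrl.get_state());print(ctrl.get_state()["position"])
plan((*ctrl.get_state()["position"]*1e3,th(ctrl.get_state()["tool_rot"])),[(445,-285,182,60)])
```

```text
t 19.95 tool comp -65.0 -26.8 z 181.5 th 101.43 F comp 0.3 0.3 -0.1 grip 0.321 0.0
[ 0.53904615 -0.15537239  0.18149432]
[{"travel": [0.0236, -0.0217, -0.0001], "turn": [0, 0, 8.3]}, {"travel": [0.0471, -0.0434, -0.0002], "turn": [0, 0, 16.6]}, {"travel": [0.0707, -0.0651, -0.0003], "turn": [0, 0, 24.9]}, {"travel": [0.0943, -0.0867, -0.0004], "turn": [0, 0, 33.1]}, {"travel": [0.1179, -0.1084, -0.0005], "turn": [0, 0, 41.4]}]
   end [ 445. -285.  182.   60.]
```

Emit:
step_arm(
  commands=[
    {"travel": [0.0235,-0.0215,0],"turn": [0,0,8.3]},
    {"travel": [0.047,-0.0435,0],"turn": [0,0,16.6]},
    {"travel": [0.0705,-0.065,0],"turn": [0,0,24.9]},
    {"travel": [0.0945,-0.0865,0],"turn": [0,0,33.1]},
    {"travel": [0.118,-0.1085,0],"turn": [0,0,41.4]},
  ],
  gripper=0.53,
)

```text
time: 20.45
position: [0.4447, -0.2862, 0.1811]
tool_rot: [0.821, 3.032, 0.001]
ft_force: [0.8, -0.7, 0.5]
grip_width: 0.527
grip_force: 0.0
```

Run:
```python
from h import *
a=ctrl.get_image("top")[:,:,::-1];b=ctrl.get_image("scene");print(needle(b));b=b[:,:,::-1]
cv2.imwrite("pics/t8.png",a);cv2.imwrite("pics/s8.png",b)
c=cv2.resize(a[140:260,330:430],None,fx=4,fy=4,interpolation=2);d=cv2.resize(b[195:315,185:285],None,fx=4,fy=4,interpolation=2)
cv2.imwrite("pics/p8.png",np.hstack([c,d]))
```

```text
(np.float64(-3.639836573254277), np.float32(203.65266), np.float32(254.25256))
```

View pics/p8.png

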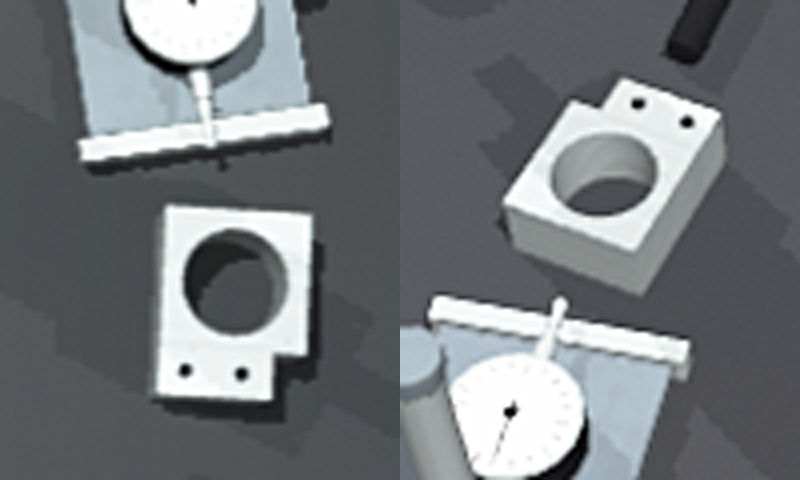

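The short face now looks to the bar, clear of the tip, turned about 10° off parallel, and the indicator is free again (−3.6°). Corners in the top crop are (166,206), (313,213), (307,357) and (155,398).

Run:
```python
from h import *;from plan import *
T=[((40,31),166,206),((40,-31),313,213),((-20,-31),307,357),((-20,-17),273,354),((-40,-17),271,402),((-40,31),155,398)]
S=[((40,31),640,250),((40,-31),503,203),((-40,31),721,112),((-40,-17),620,78),((-20,-31),570,100)]
o=[("top",(*l,34),(330+u/4,140+v/4)) for l,u,v in T];o2=[("scene",(*l,34),(85+u/4,195+v/4)) for l,u,v in S]
for q in(o,o2,o+o2):
    p,r=fit(q,[.52,-.13,0]);print(p,np.degrees(p[2]),abs(r).max())
B=(p[0]*1e3,p[1]*1e3,np.degrees(p[2]));w=tool([B],(-26,0,101,0))[0];print(w)
c,sn=np.cos(np.radians(9)),np.sin(np.radians(9));d=np.array(B[:2])-[599,-118.7];print("comp",c*d[0]+sn*d[1],-sn*d[0]+c*d[1])
s=ctrl.get_state();comp(s);q=s["position"]*1e3;print(q,th(s["tool_rot"]))
plan((*q,th(s["tool_rot"])),[(w[0],w[1],165,w[3])])
```

```text
[ 0.52481887 -0.12777693 -0.05034728] -2.8846864554373655 0.8203212516462486
[ 0.52641616 -0.12637094 -0.02437959] -1.3968473880631282 0.5885872174734743
[ 0.52531653 -0.12724684 -0.03864373] -2.2141228077250483 1.206290785498254
(np.float64(499.33594316304016), np.float64(-126.24235148291437), 101, np.float64(-2.2141228077250483))
comp -74.11332216426223 3.085021142795066
t 20.55 tool comp -181.8 -144.7 z 181.3 th 59.43 F comp -0.5 -0.5 -0.1 grip 0.529 0.0
[ 442.09692566 -290.07152702  181.33506442] 59.434224634611795
[{"travel": [0.0043, 0.0213, 0.002], "turn": [0, 0, 7.7]}, {"travel": [0.0085, 0.0425, 0.0041], "turn": [0, 0, 15.4]}, {"travel": [0.0128, 0.0638, 0.0061], "turn": [0, 0, 23.1]}, {"travel": [0.017, 0.0851, 0.0082], "turn": [0, 0, 30.8]}, {"travel": [0.0213, 0.1064, 0.0102], "turn": [0, 0, 38.5]}]
   end [ 477.9 -187.7  171.1   20.9]
[{"travel": [0.0166, 0.014, 0.002], "turn": [0, 0, 7.7]}, {"travel": [0.0332, 0.028, 0.0041], "turn": [0, 0, 15.4]}, {"travel": [0.0497, 0.042, 0.0061], "turn": [0, 0, 23.1]}]
   end [ 499.3 -126.2  165.    -2.2]
```

Emit:
step_arm(
  commands=[
    {"travel": [0.0045,0.0215,0.002],"turn": [0,0,7.7]},
    {"travel": [0.0085,0.0425,0.004],"turn": [0,0,15.4]},
    {"travel": [0.013,0.064,0.006],"turn": [0,0,23.1]},
    {"travel": [0.017,0.085,0.008],"turn": [0,0,30.8]},
    {"travel": [0.0215,0.1065,0.01],"turn": [0,0,38.5]},
  ],
)

```text
time: 21.05
position: [0.4805, -0.1808, 0.171]
tool_rot: [-1.772, -2.594, -0.001]
ft_force: [-0.4, -0.3, -0.2]
grip_width: 0.529
grip_force: 0.0
```

Emit:
step_arm(
  commands=[
    {"travel": [0.0165,0.014,0.002],"turn": [0,0,7.7]},
    {"travel": [0.033,0.028,0.004],"turn": [0,0,15.4]},
    {"travel": [0.0495,0.042,0.006],"turn": [0,0,23.1]},
    {"travel": [0.0495,0.042,0.006],"turn": [0,0,23.1]},
    {"travel": [0.0495,0.042,0.006],"turn": [0,0,23.1]},
  ],
)

```text
time: 21.55
position: [0.501, -0.1204, 0.165]
tool_rot: [-2.246, -2.197, 0.001]
ft_force: [-0.1, -1.5, -0.3]
grip_width: 0.533
grip_force: 0.0
```

Run:
```python
from h import *;from plan import *
s=ctrl.get_state();comp(s);q=s["position"]*1e3;print(q)
plan((*q,th(s["tool_rot"])),[(499.3,-126.2,q[2],-2.2),(499.3,-126.2,101,-2.2)],20)
```

```text
t 21.55 tool comp -97.1 13.7 z 165.0 th -1.27 F comp -0.3 -1.5 -0.3 grip 0.533 0.0
[ 500.95521986 -120.38211403  165.00341703]
[{"travel": [-0.0059, -0.0015, 0.0], "turn": [0, 0, 0.9]}, {"travel": [-0.0059, -0.0015, 0.016], "turn": [0, 0, 0.9]}, {"travel": [-0.0059, -0.0015, 0.032], "turn": [0, 0, 0.9]}, {"travel": [-0.0059, -0.0015, 0.048], "turn": [0, 0, 0.9]}, {"travel": [-0.0059, -0.0015, 0.064], "turn": [0, 0, 0.9]}]
   end [ 499.3 -126.2  101.    -2.2]
```

Emit:
step_arm(
  commands=[
    {"travel": [-0.006,-0.0015,0.012],"turn": [0,0,0.9]},
    {"travel": [-0.006,-0.0015,0.03],"turn": [0,0,0.9]},
    {"travel": [-0.006,-0.0015,0.047],"turn": [0,0,0.9]},
    {"travel": [-0.006,-0.0015,0.059],"turn": [0,0,0.9]},
    {"travel": [-0.006,-0.0015,0.064],"turn": [0,0,0.9]},
  ],
)

```text
time: 22.05
position: [0.4979, -0.1277, 0.0993]
tool_rot: [-2.268, -2.172, 0.003]
ft_force: [-0.2, 0.1, -0.3]
grip_width: 0.531
grip_force: 0.0
```

Emit:
step_arm(
  commands=[
    {"travel": [0,0,0],"turn": [0,0,0]},
    {"travel": [0,0,0],"turn": [0,0,0]},
    {"travel": [0,0,0],"turn": [0,0,0]},
    {"travel": [0,0,0],"turn": [0,0,0]},
  ],
  gripper=0.33,
  force=3,
)

```text
time: 22.45
position: [0.5004, -0.1267, 0.1019]
tool_rot: [2.265, 2.174, 0.003]
ft_force: [1.2, -0.1, -0.3]
grip_width: 0.342
grip_force: 0.8
```

Run:
```python
from h import *;from plan import *
s=ctrl.get_state();comp(s);q=s["position"]*1e3
c,sn=np.cos(np.radians(9)),np.sin(np.radians(9));C=lambda x,y:(599+c*x-sn*y,-118.7+sn*x+c*y)
W=tool([(*C(-74,1),9),(*C(-54,0),9)],(-26,0,101,0));print(W)
plan((*q[:2],101,th(s["tool_rot"])),W,5,2.5)
```

```text
t 22.45 tool comp -98.6 7.5 z 101.9 th -2.37 F comp 1.2 -0.3 -0.3 grip 0.342 0.8
[(np.float64(500.07473147544596), np.float64(-133.35575816342794), 101, 9), (np.float64(519.984932752389), np.float64(-131.21475720321845), 101, 9)]
[{"travel": [-0.0013, -0.0, 0.0], "turn": [0, 0, -2.3]}, {"travel": [-0.0027, -0.0, 0.0], "turn": [0, 0, -4.5]}, {"travel": [-0.004, -0.0, 0.0], "turn": [0, 0, -6.8]}, {"travel": [-0.0053, -0.0, 0.0], "turn": [0, 0, -9.1]}, {"travel": [-0.0066, -0.0001, 0.0], "turn": [0, 0, -11.4]}]
   end [ 500.1 -133.4  101.     9. ]
[{"travel": [-0.0002, 0.004, 0.0], "turn": [0, 0, 0.0]}, {"travel": [-0.0004, 0.008, 0.0], "turn": [0, 0, 0.0]}, {"travel": [-0.0006, 0.012, 0.0], "turn": [0, 0, 0.0]}, {"travel": [-0.0008, 0.016, 0.0], "turn": [0, 0, 0.0]}, {"travel": [-0.001, 0.02, 0.0], "turn": [0, 0, 0.0]}]
   end [ 520.  -131.2  101.     9. ]
```

Emit:
step_arm(
  commands=[
    {"travel": [-0.0015,0,0],"turn": [0,0,-2.3]},
    {"travel": [-0.0025,0,0],"turn": [0,0,-4.5]},
    {"travel": [-0.004,0,0],"turn": [0,0,-6.8]},
    {"travel": [-0.0055,0,0],"turn": [0,0,-9.1]},
    {"travel": [-0.0065,0,0],"turn": [0,0,-11.4]},
  ],
)

```text
time: 22.95
position: [0.4998, -0.1331, 0.1019]
tool_rot: [2.037, 2.39, 0.002]
ft_force: [1.2, 0.9, 0.7]
grip_width: 0.333
grip_force: 3.1
```

Emit:
step_arm(
  commands=[
    {"travel": [0,0.003,0],"turn": [0,0,0]},
    {"travel": [-0.0005,0.007,0],"turn": [0,0,0]},
    {"travel": [-0.0005,0.0115,0],"turn": [0,0,0]},
    {"travel": [-0.001,0.016,0],"turn": [0,0,0]},
    {"travel": [-0.001,0.019,0],"turn": [0,0,0]},
  ],
  gripper=0.345,
  force=8,
)

```text
time: 23.45
position: [0.5184, -0.1311, 0.1009]
tool_rot: [-2.04, -2.389, 0.0]
ft_force: [-2.1, -0.3, 0.8]
grip_width: 0.346
grip_force: 1.6
```

Emit:
step_arm(
  commands=[
    {"travel": [0,0.002,0],"turn": [0,0,0]},
    {"travel": [0,0.004,0],"turn": [0,0,0]},
    {"travel": [0,0.006,0],"turn": [0,0,0]},
    {"travel": [0,0.0075,0],"turn": [0,0,0]},
    {"travel": [0,0.0085,0],"turn": [0,0,0]},
  ],
)

```text
time: 23.95
position: [0.5264, -0.1298, 0.101]
tool_rot: [-2.04, -2.389, -0.0]
ft_force: [-1.8, 1.3, -0.3]
grip_width: 0.344
grip_force: 1.7
```

```bash
python3 -c "
from h import *;from plan import *
comp(ctrl.get_state());print(needle(ctrl.get_image('scene')))"
```

```text
t 23.95 tool comp -73.4 0.4 z 101.0 th 9.02 F comp -1.6 1.5 -0.3 grip 0.344 1.7
(np.float64(-3.6047342386608463), np.float32(206.98796), np.float32(255.0))
```

Emit:
step_arm(
  commands=[
    {"travel": [0,0.001,0],"turn": [0,0,0]},
    {"travel": [0,0.002,0],"turn": [0,0,0]},
    {"travel": [0,0.003,0],"turn": [0,0,0]},
    {"travel": [0,0.004,0],"turn": [0,0,0]},
    {"travel": [0,0.0045,0],"turn": [0,0,0]},
  ],
)

```text
time: 24.5
position: [0.5309, -0.1291, 0.101]
tool_rot: [2.04, 2.389, 0.0]
ft_force: [-1.6, 0.2, -0.3]
grip_width: 0.345
grip_force: 1.6
```

Emit:
step_arm(
  commands=[
    {"travel": [0,0.0005,0],"turn": [0,0,0]},
    {"travel": [0,0.001,0],"turn": [0,0,0]},
    {"travel": [0,0.0015,0],"turn": [0,0,0]},
    {"travel": [0,0.002,0],"turn": [0,0,0]},
  ],
)

```text
time: 24.9
position: [0.5324, -0.129, 0.101]
tool_rot: [-2.04, -2.388, 0.001]
ft_force: [-2.6, -0.8, -0.8]
grip_width: 0.346
grip_force: 2.3
```

```bash
python3 -c "
from h import *;from plan import *
comp(ctrl.get_state());print(needle(ctrl.get_image('scene')))"
```

```text
t 24.9 tool comp -67.4 0.3 z 101.0 th 9.01 F comp -2.7 -0.3 -0.8 grip 0.346 2.3
(np.float64(-15.169984058730266), np.float32(205.82747), np.float32(254.99277))
```

Emit:
step_arm(
  commands=[
    {"travel": [0,0.0005,0],"turn": [0,0,0]},
    {"travel": [0,0.001,0],"turn": [0,0,0]},
    {"travel": [0,0.0015,0],"turn": [0,0,0]},
    {"travel": [0,0.002,0],"turn": [0,0,0]},
  ],
)

```text
time: 25.35
position: [0.5344, -0.1287, 0.101]
tool_rot: [-2.04, -2.389, 0.001]
ft_force: [-4.8, -1.7, -0.7]
grip_width: 0.345
grip_force: 2.9
```

```bash
python3 -c "
from h import *;from plan import *
comp(ctrl.get_state());print(needle(ctrl.get_image('scene')))"
```

```text
t 25.35 tool comp -65.3 0.2 z 101.0 th 9.0 F comp -5.0 -0.9 -0.7 grip 0.345 2.9
(np.float64(-78.50445000993378), np.float32(196.8177), np.float32(255.0))
```

Emit:
step_arm(
  commands=[
    {"travel": [0,0.0005,0],"turn": [0,0,0]},
    {"travel": [0,0.001,0],"turn": [0,0,0]},
    {"travel": [0,0.001,0],"turn": [0,0,0]},
  ],
)

```text
time: 25.7
position: [0.5356, -0.1286, 0.101]
tool_rot: [-2.04, -2.389, 0.001]
ft_force: [-4.5, -0.9, -0.6]
grip_width: 0.35
grip_force: 3.1
```

```bash
python3 -c "
from h import *;from plan import *
comp(ctrl.get_state());print(needle(ctrl.get_image('scene')))"
```

```text
t 25.7 tool comp -64.2 0.2 z 101.0 th 9.01 F comp -4.5 -0.2 -0.6 grip 0.35 3.1
(np.float64(-123.99000604661835), np.float32(215.95198), np.float32(254.99731))
```

Emit:
step_arm(
  commands=[
    {"travel": [0,0.0005,0],"turn": [0,0,0]},
    {"travel": [0,0.001,0],"turn": [0,0,0]},
    {"travel": [0,0.001,0],"turn": [0,0,0]},
  ],
)

```text
time: 26.05
position: [0.5358, -0.1287, 0.1009]
tool_rot: [-2.039, -2.388, 0.002]
ft_force: [-6.0, -1.4, 1.0]
grip_width: 0.35
grip_force: 4.7
```

```bash
python3 -c "
from h import *;from plan import *
comp(ctrl.get_state());print(needle(ctrl.get_image('scene')))"
```

```text
t 26.05 tool comp -64.0 0.0 z 100.9 th 9.0 F comp -6.2 -0.4 1.0 grip 0.35 4.7
(np.float64(-128.59831415196146), np.float32(212.0791), np.float32(254.98804))
```

Emit:
step_arm(
  commands=[
    {"travel": [0,0.0005,0],"turn": [0,0,0]},
    {"travel": [0,0.0005,0],"turn": [0,0,0]},
  ],
)

```text
time: 26.3
position: [0.5358, -0.1287, 0.101]
tool_rot: [-2.039, -2.387, 0.003]
ft_force: [-7.5, -0.8, 3.7]
grip_width: 0.345
grip_force: 5.3
```

```bash
python3 -c "
from h import *;from plan import *
comp(ctrl.get_state());print(needle(ctrl.get_image('scene')))"
```

```text
t 26.3 tool comp -64.0 -0.0 z 101.0 th 8.99 F comp -7.6 0.3 3.7 grip 0.345 5.3
(np.float64(-128.74466455905647), np.float32(218.67627), np.float32(254.9917))
```

The indicator is at the same flush reading (−128.7°). Hold, open, then rise clear.

Emit:
step_arm(
  commands=[
    {"travel": [0,0,0],"turn": [0,0,0]},
    {"travel": [0,0,0],"turn": [0,0,0]},
    {"travel": [0,0,0],"turn": [0,0,0]},
    {"travel": [0,0,0],"turn": [0,0,0]},
    {"travel": [0,0,0],"turn": [0,0,0]},
  ],
)

```text
time: 26.85
position: [0.5358, -0.1287, 0.1009]
tool_rot: [-2.039, -2.387, 0.003]
ft_force: [-7.8, -1.3, 2.0]
grip_width: 0.345
grip_force: 5.3
```

Emit:
step_arm(
  commands=[
    {"travel": [0,0,0],"turn": [0,0,0]},
    {"travel": [0,0,0],"turn": [0,0,0]},
  ],
)

```text
time: 27.05
position: [0.5358, -0.1287, 0.1009]
tool_rot: [-2.039, -2.387, 0.003]
ft_force: [-7.3, -1.9, 2.7]
grip_width: 0.345
grip_force: 5.3
```

Emit:
step_arm(
  commands=[
    {"travel": [0,-0.0005,0],"turn": [0,0,0]},
    {"travel": [0,-0.0015,0],"turn": [0,0,0]},
    {"travel": [0,-0.0025,0],"turn": [0,0,0]},
    {"travel": [0,-0.0025,0],"turn": [0,0,0]},
    {"travel": [0,-0.0025,0],"turn": [0,0,0]},
  ],
  gripper=0.53,
  force=3,
)

```text
time: 27.55
position: [0.5353, -0.1283, 0.1013]
tool_rot: [2.039, 2.389, 0.001]
ft_force: [-0.1, 0.3, -0.4]
grip_width: 0.527
grip_force: 0.0
```

```bash
python3 -c "
from h import *;from plan import *
comp(ctrl.get_state());print(needle(ctrl.get_image('scene')))"
```

```text
t 27.55 tool comp -64.4 0.5 z 101.3 th 9.03 F comp -0.1 0.3 -0.4 grip 0.527 0.0
(np.float64(-128.598435069502), np.float32(214.56299), np.float32(254.99866))
```

Released with the reading unchanged. Rising and moving away.

Emit:
step_arm(
  commands=[
    {"travel": [0,0,-0.008],"turn": [0,0,0]},
    {"travel": [0,0,-0.025],"turn": [0,0,0]},
    {"travel": [0,0,-0.05],"turn": [0,0,0]},
    {"travel": [0,0,-0.08],"turn": [0,0,0]},
    {"travel": [0,0,-0.1],"turn": [0,0,0]},
  ],
)

```text
time: 28.1
position: [0.5356, -0.1288, 0.2039]
tool_rot: [2.039, 2.387, 0.003]
ft_force: [-0.5, -1.0, 0.7]
grip_width: 0.528
grip_force: 0.0
```

Emit:
step_arm(
  commands=[
    {"travel": [-0.02,-0.02,0],"turn": [0,0,0]},
    {"travel": [-0.05,-0.04,0],"turn": [0,0,0]},
    {"travel": [-0.09,-0.06,0],"turn": [0,0,0]},
    {"travel": [-0.13,-0.07,0],"turn": [0,0,0]},
    {"travel": [-0.14,-0.075,0],"turn": [0,0,0]},
  ],
)

```text
time: 28.6
position: [0.4808, -0.2843, 0.2022]
tool_rot: [2.046, 2.38, -0.003]
ft_force: [-0.4, 0.0, 0.1]
grip_width: 0.531
grip_force: 0.0
```

Emit:
step_arm(
  commands=[
    {"travel": [0,0,0],"turn": [0,0,0]},
    {"travel": [0,0,0],"turn": [0,0,0]},
    {"travel": [0,0,0],"turn": [0,0,0]},
  ],
)

```text
time: 28.9
position: [0.4836, -0.2763, 0.201]
tool_rot: [-2.036, -2.392, -0.002]
ft_force: [0.2, 0.0, -0.6]
grip_width: 0.533
grip_force: 0.0
```

Run:
```python
from h import *;from plan import *
comp(ctrl.get_state());b=ctrl.get_image('scene');print(needle(b))
# other things unmoved? difference against the first picture around each
a=cv2.imread('pics/scene0.png')[:,:,::-1]
for n,(x,y) in dict(stack=(333,243),ring=(334,207),pair=(190,176),deb=(265,190),vee=(353,388),sq=(430,395)).items():
    for nm in("A",): print(n,np.abs(a[y-14:y+14,x-16:x+16].astype(int)-b[y-14:y+14,x-16:x+16]).mean().round(1), cv2.phaseCorrelate(*[np.float64(cv2.cvtColor(np.ascontiguousarray(k[y-20:y+20,x-20:x+20]),7)) for k in(a,b)]))
```

```text
t 28.9 tool comp -138.7 -137.6 z 201.0 th 9.2 F comp 0.2 0.0 -0.6 grip 0.533 0.0
(np.float64(-128.54088058364263), np.float32(188.67708), np.float32(252.50574))
stack 7.2 ((0.04355249195270616, 0.018535278432494806), 1.001897704070864)
ring 7.5 ((-0.0334387049745537, 0.050432313995830924), 0.9989203845679347)
pair 11.8 ((-0.027521993760963426, -0.015079248068541773), 0.7767778084617553)
deb 4.9 ((0.021731937534354984, 0.01694998902603473), 0.9975867336349624)
vee 12.4 ((-0.0033858378699527236, 0.019715868005569348), 0.9564709243389459)
sq 5.2 ((0.024705893249304722, 0.08341268471483687), 1.0033783056815482)
```

The indicator still reads flush, the robot is clear, and nothing else has moved, so I'm handing in.

```bash
python3 -c "
from bench import ctrl
print(ctrl.close_job())"
```

```text
the job is handed in; nothing more can be done
None
```

I checked both full faces against the bar: the long face flush for over half a second, then the short face, where the block now rests with the indicator reading and the robot clear; about 10 N at most on the bar, other items unmoved, about 29 s used, job handed in.

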